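# Shim the pivot bracket and pin it

### The job

Swing the keeper arm on the bracket clear of the hole, then slide every spacer plate on the bench, hole end first, in under the bracket's upper ear so that they lie flat in one stack with their holes lined up and their tails straight out of the open front. Drop the pivot pin down through the ear, all the spacers and the base until its head sits on the ear, and then swing the keeper arm fully back over the pin's head. Leave the other things on the bench where they are, standing as they were.

Things in the scene. Friction and masses are not known exactly. Their poses are not given: they have to be found in the camera images.
- bracket: grey steel bracket fixed on the bench, open front towards -x. Origin: on the bench, on the upright axis of its two 19 mm holes; z up. Base 24 high (throat floor), 110 wide, x = -65 to 75 mm; a tongue 22 wide, as high, runs on to x = -110 under the tails. Ear z = 84 to 96, front edge x = -26. Side cheeks 60 apart, up to z = 84, x = -45 to 30. Back wall at x = 30
- ear_hole (a point): centre of the hole in the upper ear, on the ear's top face (bracket z = 96 mm); axes as the bracket's
- floor_hole (a point): centre of the hole in the bracket's base, on the base's top face, the throat floor (bracket z = 24 mm)
- keeper (a joint): angle (rad) of the flat steel keeper arm, 84 x 24 x 8 thick, turning level on a post 58 mm behind the hole, underside 24 mm above the ear. 0 = over the hole, pointing to the bracket's -x (closed stop); grows as it swings to the bracket's +y, to 1.7; at 1.5 well clear. About 1 N at the knob moves it; it stays where left. Clears the pin's head by 4 mm
- keeper_knob (a point): mid-height of the upright black knob on the keeper arm, 16 mm diameter, 30 mm tall (bracket z = 128 to 158 mm), 72 mm from the pivot
- keeper_pivot (a point): pivot axis of the keeper arm, at the arm's underside (bracket x = +58, z = 120 mm)
- spacer1: loose aluminium spacer plate 130 x 40 x 12 thick (may be absent; all alike), 18 mm hole on its centre line 20 mm from one end. Origin: hole centre on the underside. x points from tail to hole end (ends at x = +20 and -110 mm), z up (if it gets turned over, either face may lie up). 0.1 to 0.25 kg. Starts flat on the bench, x within 0.2 rad of straight away from the robot
- spacer2: loose aluminium spacer plate 130 x 40 x 12 thick (may be absent; all alike), 18 mm hole on its centre line 20 mm from one end. Origin: hole centre on the underside. x points from tail to hole end (ends at x = +20 and -110 mm), z up (if it gets turned over, either face may lie up). 0.1 to 0.25 kg. Starts flat on the bench, x within 0.2 rad of straight away from the robot
- spacer3: loose aluminium spacer plate 130 x 40 x 12 thick (may be absent; all alike), 18 mm hole on its centre line 20 mm from one end. Origin: hole centre on the underside. x points from tail to hole end (ends at x = +20 and -110 mm), z up (if it gets turned over, either face may lie up). 0.1 to 0.25 kg. Starts flat on the bench, x within 0.2 rad of straight away from the robot
- spacer4: loose aluminium spacer plate 130 x 40 x 12 thick (may be absent; all alike), 18 mm hole on its centre line 20 mm from one end. Origin: hole centre on the underside. x points from tail to hole end (ends at x = +20 and -110 mm), z up (if it gets turned over, either face may lie up). 0.1 to 0.25 kg. Starts flat on the bench, x within 0.2 rad of straight away from the robot
- pin: loose steel pin, 0.22 kg: shank 16 mm diameter, 92 long below the head, lowest 12 mm tapered to 6 mm; head 30 mm diameter, 20 high. Origin: centre of the tip's end; z up to the head. Stands upright in the stand's hole, tip on the bench, head's underside 92 mm above the bench. When home its tip is 4 mm above the bench
- pin_head (a point): centre of the underside of the pin's head (pin z = 92 mm); it meets ear_hole when the pin is home
- stand: fixed wooden block 60 x 60 x 45 high with a 19 mm hole right through, which holds the pin upright. Origin: centre of its underside
- grease_can: bystander: grey can 62 mm diameter, 105 high, standing on the bench beside the spacers (the stand and the can may have changed places). Origin: centre of its underside
- carton_a: bystander: cardboard carton 50 x 100 x 50 high, beyond the left-hand can or stand. Origin: centre of its underside
- carton_b: bystander: cardboard carton 90 x 70 x 60 high at the far right. Origin: centre of its underside
- bearing: bystander: steel bearing ring 72 mm diameter, 20 high, behind the bracket. Origin: centre of its underside
- wrench: bystander: wrench lying flat behind the bracket
- filter: bystander: white cylinder filter 76 mm diameter, 85 high, far left. Origin: centre of its underside
- driver: bystander: screwdriver lying at the right-hand edge
There are look-alikes about, which are no part of the job. What is shaped like the spacer4 but green or red is not meant. Leave any red look-alike of the spacer2 alone.

How it is judged:
By the outcome, as a careful person would: the job done as asked, in the order asked, and still so for the second after the job is handed in, with the robot touching nothing.
Of spacer1, spacer2, spacer3, spacer4 only 3 to 4 are there at a start; the rules pass over those that are not, and their reading is None.
At some moment in a run one of spacer1, spacer2, spacer3, spacer4 may be knocked a few centimetres aside while the robot is not near it.
It also fails if it takes over 210 s, if anything falls off the work surface, if the arm or the gripper's body presses on something with over 40 N, if the wrist force passes 120 N, or if a joint passes its speed limit or range.

### The arm

A 6-joint arm with a two-finger parallel gripper is mounted at the origin on the work surface. World frame = base frame: x ahead of the robot, y to its left, z up, the work surface at z = 0. Lengths are in m, angles in rad, forces in N, time in s.
With the tool pointing down it reaches from about 0.3 to 0.775 m from the base axis. Payload 14.6 kg.
Tool frame: the origin (TCP) lies midway between the tips of the shut fingers; the grasp point (between the pads) lies 19 mm behind it (ctrl.grip_depth is the distance from the TCP to the grasp point, in m); z points along the fingers, x is the direction in which the jaws open and shut, and the axes are right-handed (so a half turn about z gives the same grasp; the last joint's range is limited). The gripper opens to 94 mm and grips with 3 to 60 N. Pads are 16 mm wide; open, the fingers measure 119 mm over their backs; the gripper's body (75 mm by 177 mm) begins 78 mm behind the grasp point.
Start: joints at [-1.296, 0.3, 1.521, -0, 1.321, -0.067], TCP at [0.184, -0.518, 0.182] pointing down, gripper open.
Joint ranges: [-3.03, 3.03], [-0.79, 2.21], [0.23, 2.52], [-1.04, 4.18], [0, 3.07], [-2.55, 2.55]. Speed limits (rad/s): [2.22, 2.22, 2.57, 3.14, 3.14, 3.14].

### API

Orientations are given as [roll, pitch, yaw] about the fixed x, y, z axes, in that order (R = Rz(yaw) Ry(pitch) Rx(roll)).
In Python, from station import ctrl gives the robot as it stands.
- The arm moves only by the tool play_rows, never from a script. Its argument "steps" is a list that holds one entry, the list of rows, each a list of 7 numbers: the shift along the tool's x, y, z in cm, then the turn, a rotation vector about the tool's x, y, z in rad, then the opening, from 0 (shut) to 1 (fully open). In form: [[[x, y, z, ax, ay, az, hand], ...]]. A call has 1 to 20 rows; each row is the pose to reach, as a shift and turn from the pose measured when the call began, along the tool's axes at that moment; what a row does not reach only later rows make up. A row lasts 1/12 s, in which the tool goes at most 41.7 mm and 7.16 degrees, less where a joint would pass 70% of its speed; a pose out of reach is approached as far as the arm can. A call with a gripper value outside its range is refused whole. The fingers move at their own pace and stop on an object; "force" is the grip in N (left out, the last holds). Time passes only in rows, so rows that repeat a pose let the fingers close. It gives the time, the measured TCP pose, the force and the opening at its end, in the units of the state.
- ctrl.get_obs(): the state, without advancing time (a new reading comes with each control period).
- ctrl.camera(name): name is "scene" or "top" or "wrist"; returns a dict with "frame" (384x512x3 uint8, blue, green, red), "fovy" (degrees; the focal length in pixels is half the picture's height over the tangent of half this angle, whatever the lens; pixels are square), "cx", "cy" (the principal point, pixels), "D" ([k1, k2, p1, p2, k3] as OpenCV has them; the pictures are not rectified), "world_to_cam" (4x4, takes a point from world to camera coordinates). Camera axes: x right, y up, looking along -z (the intrinsics and any distortion apply to the point x, -y, -z); pixel columns grow to the right and rows downward; lengths in m; the calibration is good to about 2 mm. A picture is of the moment at which its call begins. There is no depth.
- ctrl.hand_in(): hands the job in, once; it reports no verdict.
The state is a dict: "time_s": time; "qpos": joint angles; "joint_vel": joint speeds; "tau": joint torques, N m; "ee_pos": TCP position; "eef_rot": TCP orientation; "force": force on the tool from outside, world axes, zero at the start; "moment": the same for the moment, N m; "grip_width": finger opening in m.
Only numpy, scipy, OpenCV 4.12 (cv2) and the standard library are available. Lean on these libraries where they do the work, as an engineer would, in place of code of your own. Each camera call takes 0.05 s, during which the arm holds its last target. There are 200 camera calls.

## Working session

There is one attempt and no reset: what is moved stays moved. The work goes in short steps, Python scripts to look and compute and a tool call to move; the robot and the scene stay as the last step left them, time stands still between calls to the robot, and variables do not carry over. Pictures are saved under pics/ and viewed, about 12 in all and at most 16, crops included, and the job is handed in when it is done.

Besides the shell and the picture viewer there is one more tool, called by a JSON object that holds its "method" and its "body", one argument or row to a line. play_rows: Moves the arm, as the interface text tells. Its arguments: {"type":"object","properties":{"steps":{"type":"array"},"force":{"type":"number"}},"required":["steps"]}

```bash
ls; mkdir -p pics; cat > h.py <<'E'
import numpy as np, cv2
from station import ctrl
def cam(n):
    c=ctrl.camera(n); f=c["frame"]; H=f.shape[0]
    fl=H/2/np.tan(np.radians(c["fovy"])/2)
    K=np.array([[fl,0,c["cx"]],[0,fl,c["cy"]],[0,0,1]])
    return dict(img=np.array(f),K=K,D=np.array(c["D"],float),T=np.array(c["world_to_cam"]))
def toplane(c,uv,z):
    uv=np.atleast_2d(np.array(uv,float))
    p=cv2.undistortPoints(uv[:,None],c["K"],c["D"])[:,0]
    d=np.c_[p[:,0],-p[:,1],-np.ones(len(p))]
    R=c["T"][:3,:3];t=c["T"][:3,3]
    o=-R.T@t; d=d@R
    return o+d*((z-o[2])/d[:,2])[:,None]
def proj(c,P):
    P=np.atleast_2d(np.array(P,float)); q=P@c["T"][:3,:3].T+c["T"][:3,3]
    q=q*[1,-1,-1]
    return cv2.projectPoints(q,np.zeros(3),np.zeros(3),c["K"],c["D"])[0][:,0]
E
python3 - <<'E'
from h import *
import pickle
o=ctrl.get_obs(); print(o)
for n in("scene","top","wrist"):
    c=cam(n); pickle.dump(c,open(n+"0.pkl","wb")); cv2.imwrite(f"pics/{n}0.png",c["img"])
    print(n,c["K"][0,0],c["D"],-c["T"][:3,:3].T@c["T"][:3,3])
a=[cv2.imread(f"pics/{n}0.png") for n in("scene","top")]
for n,i in zip(("scene","top"),a): cv2.imwrite(f"pics/{n}0b.png",cv2.resize(i,(800,600),interpolation=cv2.INTER_CUBIC))
E
```

```text
pics
{'time_s': 0.0, 'qpos': array([-1.29559959e+00,  3.00460168e-01,  1.52157624e+00, -1.57642731e-05,
        1.32069350e+00, -6.66269356e-02]), 'joint_vel': array([-0.00125524, -0.00060116,  0.00123646, -0.00128124,  0.00116522,
       -0.00021674]), 'tau': array([ 2.00848626e-03, -5.31809449e+01, -3.52735913e+01,  7.08672800e-02,
        2.43178447e-02, -7.34999594e-05]), 'ee_pos': array([ 0.18426436, -0.51791137,  0.18159439]), 'eef_rot': array([-3.14153217e+00,  1.13574931e-03, -1.22896871e+00]), 'force': array([-0.42987835, -0.04185736,  0.21292312]), 'moment': array([ 0.015522 , -0.0053158,  0.0132416]), 'grip_width': 0.09420431797814437}
scene 467.71296877119755 [0.01393055 0.         0.         0.         0.        ] [1.32490716 0.16252438 1.10509284]
top 363.0610207652077 [-0.10415974  0.          0.          0.          0.        ] [ 0.40909565 -0.04853326  1.40541353]
wrist 279.1045287847926 [-0.04755286  0.          0.          0.          0.        ] [ 0.26203384 -0.49111143  0.38393686]
```

View pics/top0b.png

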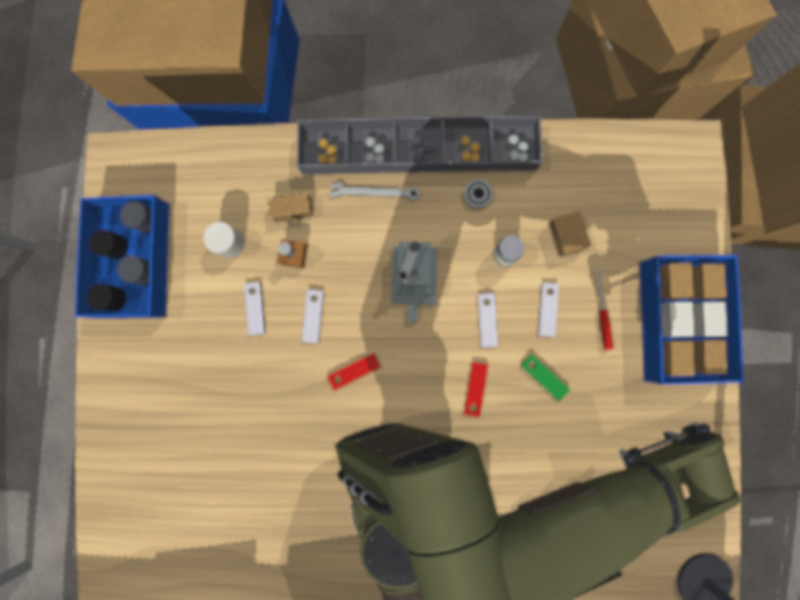

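View pics/scene0b.png

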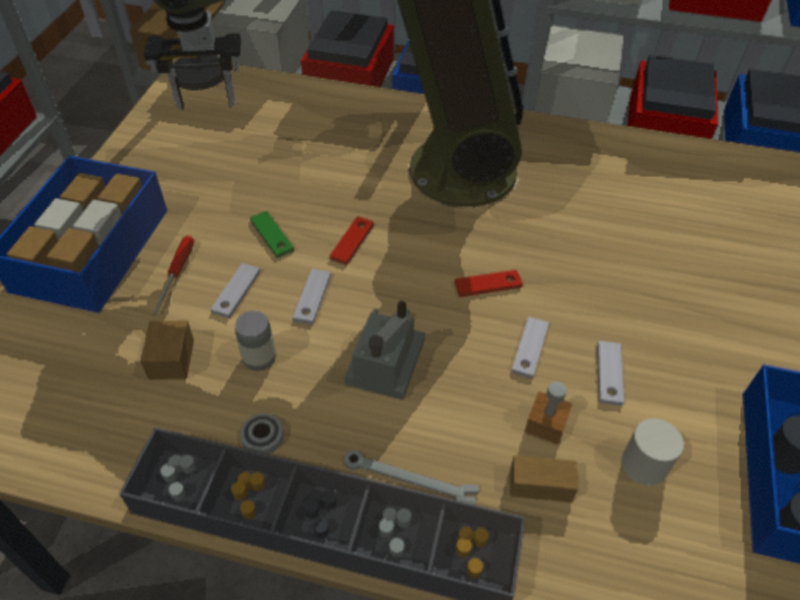

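The top view (800x600) shows four silver plates at (255,307), (313,315), (487,319) and (548,308). The look-alikes are red at (354,372) and (476,388) and green at (545,377), and I'll leave those alone. The bracket is at (413,273), the pin and stand at (291,250), and the can at (510,250).

```bash
python3 - <<'E'
from h import *
import pickle
c=pickle.load(open("top0.pkl","rb")); im=c["img"]; hsv=cv2.cvtColor(im,cv2.COLOR_BGR2HSV)
m=((hsv[...,1]<60)&(hsv[...,2]>150)).astype(np.uint8)
n,l,s,ce=cv2.connectedComponentsWithStats(m)
for i in range(1,n):
    if s[i,4]>120 and 150<s[i,1]<260:
        cn=cv2.findContours((l==i).astype(np.uint8),cv2.RETR_EXTERNAL,cv2.CHAIN_APPROX_NONE)[0][0][:,0]
        w=toplane(c,cn,0.012)[:,:2]
        r=cv2.minAreaRect((w*1000).astype(np.float32)); print(s[i],ce[i]*1.5625,np.round(r,1) if 0 else r)
S=1/1.5625
for nm,uv,z in [("keeper knob",(414,248),.143),("pivot post",(414,248),.12),("tongue end",(412,318),.024),("baseL",(393,303),.024),("baseR",(434,304),.024),("backL",(396,243),.024),("stand",(291,258),.045),("pinhead",(286,248),.112),("can",(510,243),.105)]:
    print(nm,toplane(c,np.array(uv)*S,z).round(3))
big=cv2.resize(im[140:215,235:295],None,fx=8,fy=8,interpolation=cv2.INTER_CUBIC)
w=cv2.imread("pics/scene0.png")[185:260,215:280]; 
w=cv2.resize(w,None,fx=8,fy=8,interpolation=cv2.INTER_CUBIC)[:600,:520]; big=big[:600,:480]
v=np.zeros((600,800,3),np.uint8); a=cv2.resize(big,(400,500));b=cv2.resize(w,(400,462)); v[:500,:400]=a; v[:462,400:]=b
cv2.imwrite("pics/br.png",v)
E
```

```text
[321 151  15  16 163] [512.54792945 246.75996933] ((635.7965087890625, -280.9855041503906), (55.07215118408203, 57.26864242553711), 70.769287109375)
[156 180  14  35 392] [253.5674426  308.46619898] ((489.43402099609375, 366.68194580078125), (135.39369201660156, 46.7400016784668), 5.567328929901123)
[344 180  14  36 411] [547.93947689 309.39781022] ((480.14013671875, -363.9198303222656), (45.969383239746094, 135.9733428955078), 84.25105285644531)
[193 185  14  35 405] [311.9058642  316.11496914] ((469.1785583496094, 218.77471923828125), (46.372833251953125, 134.55911254882812), 84.9161148071289)
[305 187  14  36 421] [487.02494062 319.71867577] ((455.8487854003906, -213.03836059570312), (135.4874725341797, 45.87642288208008), 2.545424461364746)
[430 193  14  23 312] [681.93108974 318.85016026] ((451.2861328125, -700.9376831054688), (52.72611999511719, 86.7862548828125), 87.48796081542969)
[450 193  15  22 312] [714.13762019 318.04387019] ((452.09552001953125, -784.8941040039062), (58.395103454589844, 82.15721130371094), 88.96483612060547)
keeper knob [[ 0.613 -0.037  0.143]]
pivot post [[ 0.617 -0.037  0.12 ]]
tongue end [[ 0.461 -0.029  0.024]]
baseL [[0.498 0.017 0.024]]
baseR [[ 0.494 -0.083  0.024]]
backL [[0.646 0.008 0.024]]
stand [[0.609 0.265 0.045]]
pinhead [[0.623 0.262 0.112]]
can [[ 0.629 -0.259  0.105]]
```

View pics/br.png

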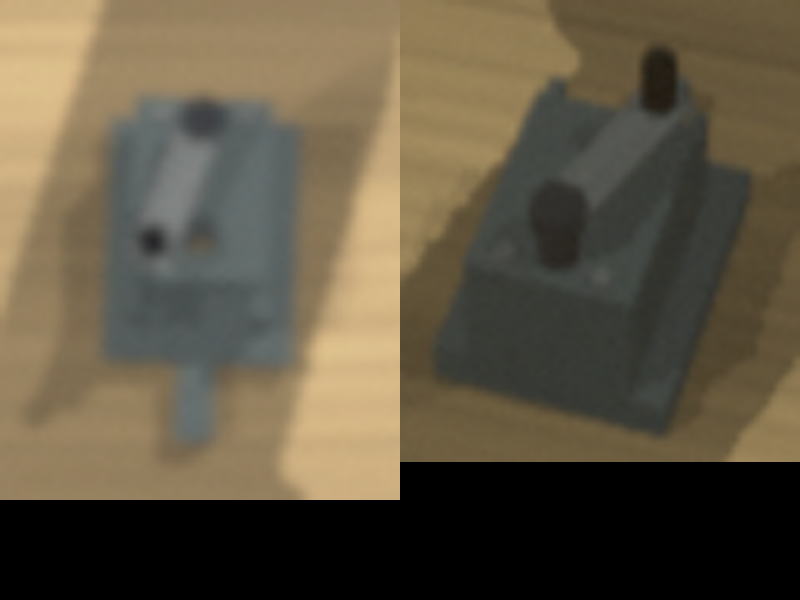

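```bash
cat >> h.py <<'E'
from scipy.spatial.transform import Rotation as Ro
def row(p,yaw,obs=None):
    o=obs or ctrl.get_obs(); R=Ro.from_euler("xyz",o["eef_rot"])
    s=R.inv().apply(np.array(p)-o["ee_pos"])*100
    rv=(R.inv()*Ro.from_euler("xyz",[np.pi,0,yaw])).as_rotvec()
    return np.r_[s,rv].round(3).tolist()
E
python3 - <<'E'
from h import *
import pickle
c=pickle.load(open("top0.pkl","rb"))
f=lambda u,v:np.array([235+u/6.667,140+v/6.667])
for nm,uv,z in [("knob",(152,240),.158),("pivot",(203,118),.135),("hole",(203,235),.096),("tongue",(194,440),.024)]:
    print(nm,toplane(c,f(*uv),z).round(3))
print(row([.50,-.03,.33],-np.pi/2), row([.40,-.2,.3],-np.pi/2))
E
```

```text
knob [[ 0.551 -0.012  0.158]]
pivot [[ 0.618 -0.039  0.135]]
hole [[ 0.56  -0.038  0.096]]
tongue [[ 0.451 -0.031  0.024]]
[-35.406, -46.102, -14.794, 0.0, 0.001, 0.342] [-22.738, -30.983, -11.806, 0.0, 0.001, 0.342]
```

{"method": "play_rows", "body": {
  "steps": [
    [[0, 0, -10, 0, 0, 0, 1], [0, 0, -14.8, 0, 0, 0, 1], [-35.4, -46.1, -14.8, 0, 0, 0.342, 1], [-35.4, -46.1, -14.8, 0, 0, 0.342, 1], [-35.4, -46.1, -14.8, 0, 0, 0.342, 1], [-35.4, -46.1, -14.8, 0, 0, 0.342, 1], [-35.4, -46.1, -14.8, 0, 0, 0.342, 1], [-35.4, -46.1, -14.8, 0, 0, 0.342, 1], [-35.4, -46.1, -14.8, 0, 0, 0.342, 1], [-35.4, -46.1, -14.8, 0, 0, 0.342, 1], [-35.4, -46.1, -14.8, 0, 0, 0.342, 1], [-35.4, -46.1, -14.8, 0, 0, 0.342, 1], [-35.4, -46.1, -14.8, 0, 0, 0.342, 1], [-35.4, -46.1, -14.8, 0, 0, 0.342, 1], [-35.4, -46.1, -14.8, 0, 0, 0.342, 1], [-35.4, -46.1, -14.8, 0, 0, 0.342, 1], [-35.4, -46.1, -14.8, 0, 0, 0.342, 1], [-35.4, -46.1, -14.8, 0, 0, 0.342, 1], [-35.4, -46.1, -14.8, 0, 0, 0.342, 1], [-35.4, -46.1, -14.8, 0, 0, 0.342, 1]]
  ]
}}

```text
time_s: 1.82
ee_pos: [0.4995, -0.031, 0.3299]
eef_rot: [3.141, 0.001, -1.572]
force: [-0.5, -0.4, 0.3]
grip_width: 0.094
```

```bash
python3 - <<'E'
from h import *
import pickle
o=ctrl.get_obs(); print(o["ee_pos"],o["eef_rot"],o["qpos"])
c=cam("wrist"); pickle.dump((c,o),open("w1.pkl","wb")); cv2.imwrite("pics/w1.png",cv2.resize(c["img"],(800,600),interpolation=cv2.INTER_CUBIC))
print(-c["T"][:3,:3].T@c["T"][:3,3], c["T"][:3,:3].round(3))
E
```

```text
[ 0.49952498 -0.0310126   0.32993347] [ 3.14108086e+00  7.04117304e-04 -1.57211517e+00] [-1.35569311e-01  1.18920258e-01  1.40199288e+00  6.30082293e-04
  1.62128094e+00  1.43657729e+00]
[ 0.58205703 -0.03167484  0.53218267] [[-0.001 -1.    -0.   ]
 [ 0.96  -0.001 -0.282]
 [ 0.282 -0.     0.96 ]]
```

View pics/w1.png

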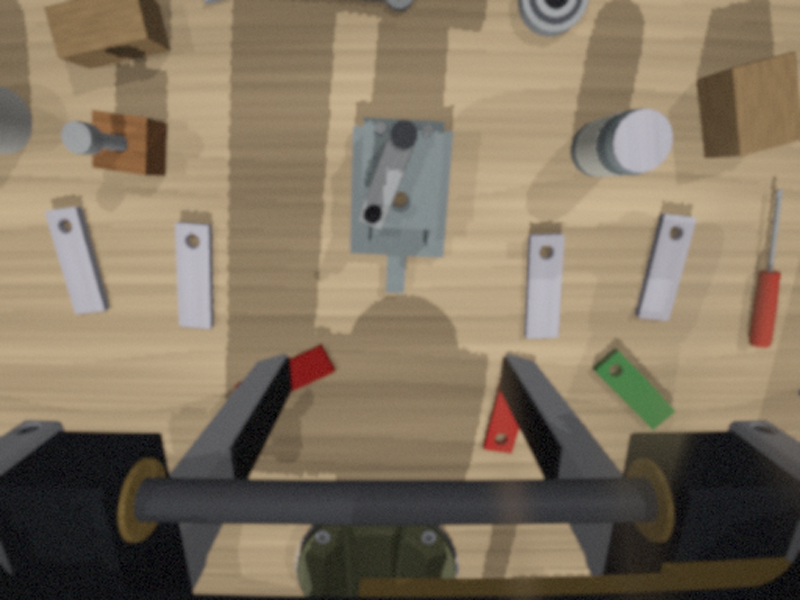

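The wrist view shows all four plates with hole ends far side, at (66,225), (192,240), (546,252) and (677,232). The ear hole is at (401,199), the knob at (373,213), the pivot cap at (404,133) and the tongue end at (396,291).

```bash
cat >> h.py <<'E'
def plates(c,zt=0.012,vmin=125):
    im=c["img"]; hsv=cv2.cvtColor(im,cv2.COLOR_BGR2HSV)
    m=((hsv[...,1]<60)&(hsv[...,2]>vmin)).astype(np.uint8)
    out=[]
    for cn in cv2.findContours(m,cv2.RETR_EXTERNAL,cv2.CHAIN_APPROX_NONE)[0]:
        if cv2.contourArea(cn)<800: continue
        w=toplane(c,cn[:,0],zt)[:,:2]*1000
        (x,y),(a,b),an=cv2.minAreaRect(w.astype(np.float32))
        if not(115<max(a,b)<150 and 32<min(a,b)<55): continue
        if b>a: an+=90
        an=np.radians((an+90)%180-90)
        mm=np.zeros(m.shape,np.uint8); cv2.drawContours(mm,[cn],-1,1,-1); mm=cv2.erode(mm,np.ones((7,7)))
        g=cv2.cvtColor(im,cv2.COLOR_BGR2GRAY); med=np.median(g[mm>0])
        hm=((mm>0)&(g<med*0.8)).astype(np.uint8)
        n,l,s,ce=cv2.connectedComponentsWithStats(hm)
        h=None
        if n>1:
            i=1+np.argmax(s[1:,4]); h=toplane(c,ce[i],zt)[0,:2]*1000
        out.append((x,y,max(a,b),min(a,b),an,h,ce[i] if n>1 else None))
    return out
E
python3 - <<'E'
from h import *
import pickle
c,o=pickle.load(open("w1.pkl","rb"))
for p in plates(c): print([np.round(q,3) for q in p])
S=.64
for nm,uv,z in [("knob",(373,213),.158),("pivot",(404,133),.135),("hole",(401,199),.096),("tongue",(396,291),.024),("bl",(351,253),.024),("br",(443,255),.024),("pinhead",(79,138),.112),("can",(640,143),.105)]:
    print(nm,toplane(c,np.array(uv)*S,z).round(4))
im=c["img"]
v=cv2.resize(im[70:195,215:300],None,fx=6,fy=6,interpolation=cv2.INTER_CUBIC)[:600]
cv2.imwrite("pics/w1b.png",cv2.resize(im[70:195,215:300],(408,600),interpolation=cv2.INTER_CUBIC))
E
```

```text
[np.float64(457.143), np.float64(-214.203), np.float64(135.11), np.float64(46.981), np.float64(0.041), array([ 501.795, -213.184]), array([349.56 , 160.973])]
[np.float64(471.515), np.float64(217.27), np.float64(135.41), np.float64(46.5), np.float64(-0.102), array([515.886, 213.652]), array([122.433, 154.   ])]
[np.float64(481.305), np.float64(-366.329), np.float64(134.279), np.float64(45.096), np.float64(-0.088), array([ 525.65 , -369.914]), array([432.381, 148.825])]
[np.float64(491.569), np.float64(365.681), np.float64(134.729), np.float64(46.115), np.float64(0.106), array([536.257, 370.009]), array([ 41.   , 144.169])]
knob [[ 0.5568 -0.0128  0.158 ]]
pivot [[ 0.6226 -0.0391  0.135 ]]
hole [[ 0.566  -0.0371  0.096 ]]
tongue [[ 0.4559 -0.0323  0.024 ]]
bl [[0.5019 0.0204 0.024 ]]
br [[ 0.4994 -0.0874  0.024 ]]
pinhead [[0.6252 0.2623 0.112 ]]
can [[ 0.6189 -0.261   0.105 ]]
```

View pics/w1b.png

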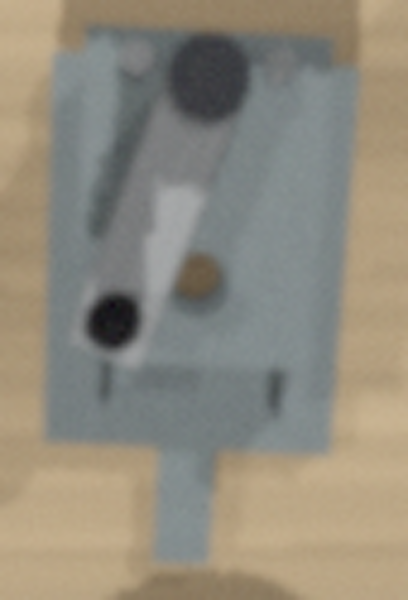

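```bash
python3 - <<'E'
from h import *
o=ctrl.get_obs()
Rb=Ro.from_euler("z",-0.04).as_matrix()
piv=np.array([.6226,-.0391,0])
for t in [.05,.2,.35,.5,.65,.8,.95,1.1,1.25,1.4,1.5,1.56,1.6]:
    C=piv+Rb@np.array([-.072*np.cos(t)-.021*np.sin(t),.072*np.sin(t)-.021*np.cos(t),.134])
    print(t,C.round(3),[round(v,1) for v in row(C,-np.pi/2,o)[:3]])
E
```

```text
0.05 [ 0.549 -0.054  0.134] [2.2, -5.0, 19.6]
0.2 [ 0.548 -0.042  0.134] [1.1, -4.8, 19.6]
0.35 [ 0.548 -0.031  0.134] [0.0, -4.9, 19.6]
0.5 [ 0.55  -0.02   0.134] [-1.1, -5.1, 19.6]
0.65 [ 0.554 -0.009  0.134] [-2.2, -5.4, 19.6]
0.8 [0.559 0.    0.134] [-3.2, -5.9, 19.6]
0.95 [0.566 0.01  0.134] [-4.1, -6.6, 19.6]
1.1 [0.573 0.018 0.134] [-4.9, -7.4, 19.6]
1.25 [0.582 0.024 0.134] [-5.5, -8.3, 19.6]
1.4 [0.592 0.03  0.134] [-6.1, -9.3, 19.6]
1.5 [0.599 0.032 0.134] [-6.3, -10.0, 19.6]
1.56 [0.604 0.033 0.134] [-6.5, -10.4, 19.6]
1.6 [0.607 0.034 0.134] [-6.5, -10.7, 19.6]
```

{"method": "play_rows", "body": {
  "steps": [
    [[2.8, -5, 3, 0, 0, 0, 0], [2.8, -5, 6, 0, 0, 0, 0], [2.8, -5, 9, 0, 0, 0, 0], [2.8, -5, 12, 0, 0, 0, 0], [2.8, -5, 12, 0, 0, 0, 0], [2.8, -5, 12, 0, 0, 0, 0], [2.8, -5, 12, 0, 0, 0, 0], [2.8, -5, 16, 0, 0, 0, 0], [2.8, -5, 19.5, 0, 0, 0, 0], [2.2, -5, 19.5, 0, 0, 0, 0], [1.1, -4.8, 19.5, 0, 0, 0, 0], [0.5, -4.9, 19.5, 0, 0, 0, 0], [0, -4.9, 19.5, 0, 0, 0, 0], [-0.5, -5, 19.5, 0, 0, 0, 0], [-1.1, -5.1, 19.5, 0, 0, 0, 0], [-1.7, -5.2, 19.5, 0, 0, 0, 0], [-2.2, -5.4, 19.5, 0, 0, 0, 0], [-2.7, -5.7, 19.5, 0, 0, 0, 0], [-3.2, -5.9, 19.5, 0, 0, 0, 0], [-3.2, -5.9, 19.5, 0, 0, 0, 0]]
  ]
}}

```text
time_s: 3.53
ee_pos: [0.5589, 0.0017, 0.135]
eef_rot: [3.141, 0.001, -1.572]
force: [-0.4, -0.2, 0.4]
grip_width: 0.0009
```

Relative to the new pose, I'll continue along the arc and then retract up.

{"method": "play_rows", "body": {
  "steps": [
    [[-0.5, -0.3, 0, 0, 0, 0, 0], [-0.9, -0.7, 0, 0, 0, 0, 0], [-1.3, -1.1, 0, 0, 0, 0, 0], [-1.7, -1.5, 0, 0, 0, 0, 0], [-2, -2, 0, 0, 0, 0, 0], [-2.3, -2.4, 0, 0, 0, 0, 0], [-2.6, -2.9, 0, 0, 0, 0, 0], [-2.9, -3.4, 0, 0, 0, 0, 0], [-3, -3.8, 0, 0, 0, 0, 0], [-3.2, -4.2, 0, 0, 0, 0, 0], [-3.3, -4.6, 0, 0, 0, 0, 0], [-3.4, -5.1, 0, 0, 0, 0, 0], [-3.4, -5.3, 0, 0, 0, 0, 0], [-3.4, -5.3, 0, 0, 0, 0, 0], [-3.2, -4.5, 0, 0, 0, 0, 0], [-3, -4, -4, 0, 0, 0, 0], [-3, -2, -8, 0, 0, 0, 1], [-3, 1, -12, 0, 0, 0, 1], [0, 4, -16, 0, 0, 0, 1], [3, 5, -19.5, 0, 0, 0, 1]]
  ]
}}

```text
time_s: 5.2
ee_pos: [0.5173, -0.01, 0.3088]
eef_rot: [-3.141, 0.001, -1.57]
force: [1.1, 0.1, 0.1]
grip_width: 0.0239
```

```bash
python3 - <<'E'
from h import *
import pickle
o=ctrl.get_obs(); print(o["ee_pos"],o["eef_rot"])
c=cam("wrist"); pickle.dump((c,o),open("w2.pkl","wb")); 
im=c["img"];uv=proj(c,[.55,-.03,.06])[0].astype(int); print(uv)
x0,y0=max(uv[0]-60,0),max(uv[1]-65,0); print(x0,y0)
cv2.imwrite("pics/w2.png",cv2.resize(im[y0:y0+130,x0:x0+130],(600,600),interpolation=cv2.INTER_CUBIC))
for p in plates(c): print([np.round(q,3) for q in p])
E
```

```text
[ 0.51733445 -0.01004854  0.30878759] [-3.14131128e+00  8.97021412e-04 -1.56992346e+00]
[265 148]
205 83
[np.float64(456.153), np.float64(-215.476), np.float64(135.934), np.float64(48.189), np.float64(0.046), array([ 500.653, -214.593]), array([364.5, 173.5])]
[np.float64(470.866), np.float64(216.472), np.float64(136.071), np.float64(46.99), np.float64(-0.094), array([515.134, 213.297]), array([130.043, 165.5  ])]
[np.float64(480.736), np.float64(-368.163), np.float64(135.456), np.float64(48.414), np.float64(-0.078), array([ 525.415, -371.526]), array([449.429, 160.75 ])]
[np.float64(490.908), np.float64(365.273), np.float64(135.256), np.float64(47.882), np.float64(0.118), array([535.542, 370.173]), array([ 45.5, 155. ])]
```

View pics/w2.png

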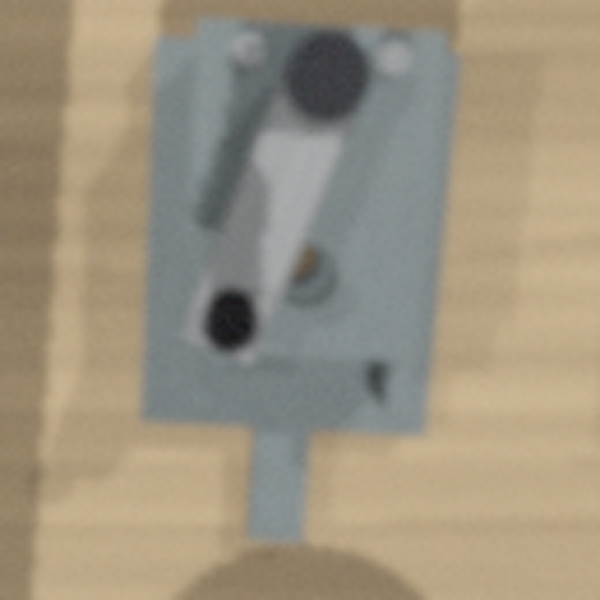

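```bash
python3 - <<'E'
from h import *
import pickle
c,o=pickle.load(open("w2.pkl","rb"))
f=lambda u,v:np.array([205+u/4.615,83+v/4.615])
for nm,uv,z in [("knob",(230,320),.158),("pivot",(327,76),.135),("hole",(313,277),.096),("tongue",(276,541),.024),("bl",(142,420),.024),("br",(425,436),.024)]:
    print(nm,toplane(c,f(*uv),z).round(4))
print(o["qpos"])
E
```

```text
knob [[ 0.5563 -0.0128  0.158 ]]
pivot [[ 0.6211 -0.0397  0.135 ]]
hole [[ 0.5624 -0.0395  0.096 ]]
tongue [[ 0.453 -0.032  0.024]]
bl [[0.5016 0.0201 0.024 ]]
br [[ 0.4954 -0.0891  0.024 ]]
[-9.07376597e-02  1.61550312e-01  1.40087834e+00  9.19031370e-04
  1.57896587e+00  1.47919353e+00]
```

{"method": "play_rows", "body": {
  "steps": [
    [[0.3, -3.9, 5.9, 0, 0, -1.97, 0.5], [0.3, -3.9, 5.9, 0, 0, -1.97, 0.5], [0.3, -3.9, 5.9, 0, 0, -1.97, 0.5], [0.3, -3.9, 5.9, 0, 0, -1.97, 0.5], [0.3, -3.9, 5.9, 0, 0, -1.97, 0.5], [0.3, -3.9, 5.9, 0, 0, -1.97, 0.5], [0.3, -3.9, 5.9, 0, 0, -1.97, 0.5], [0.3, -3.9, 5.9, 0, 0, -1.97, 0.5], [0.3, -3.9, 5.9, 0, 0, -1.97, 0.5], [0.3, -3.9, 5.9, 0, 0, -1.97, 0.5], [0.3, -3.9, 5.9, 0, 0, -1.97, 0.5], [0.3, -3.9, 5.9, 0, 0, -1.97, 0.5], [0.3, -3.9, 5.9, 0, 0, -1.97, 0.5], [0.3, -3.9, 5.9, 0, 0, -1.97, 0.5], [0.3, -3.9, 5.9, 0, 0, -1.97, 0.5], [0.3, -3.9, 5.9, 0, 0, -1.97, 0.5], [0.3, -3.9, 5.9, 0, 0, -1.97, 0.5], [0.3, -3.9, 5.9, 0, 0, -1.97, 0.5], [0.3, -3.9, 5.9, 0, 0, -1.97, 0.5], [0.3, -3.9, 5.9, 0, 0, -1.97, 0.5]]
  ],
  "force": 5
}}

```text
time_s: 6.92
ee_pos: [0.5571, -0.0171, 0.2569]
eef_rot: [3.137, -0.008, 0.395]
force: [0.2, -0.2, 0.3]
grip_width: 0.0469
```

{"method": "play_rows", "body": {
  "steps": [
    [[0, 0, 4, 0, 0, 0, 0.5], [0, 0, 8, 0, 0, 0, 0.5], [0, 0, 11.3, 0, 0, 0, 0.5], [0, 0, 11.3, 0, 0, 0, 0.5], [0, 0, 11.3, 0, 0, 0, 0], [0, 0, 11.3, 0, 0, 0, 0], [0, 0, 11.3, 0, 0, 0, 0], [0, 0, 11.3, 0, 0, 0, 0], [0, 0, 11.3, 0, 0, 0, 0], [0, 0, 11.3, 0, 0, 0, 0], [0, 0, 11.3, 0, 0, 0, 0], [0, 0, 11.3, 0, 0, 0, 0]]
  ]
}}

```text
time_s: 7.92
ee_pos: [0.5581, -0.0173, 0.1441]
eef_rot: [3.137, -0.008, 0.395]
force: [0.4, 0.3, 0.1]
grip_width: 0.0007
```

```bash
python3 - <<'E'
from h import *
o=ctrl.get_obs(); print(o["ee_pos"],o["eef_rot"],o["qpos"],o["force"],o["grip_width"])
c=cam("wrist")
cv2.imwrite("pics/w3.png",cv2.resize(c["img"],(640,480)))
Rb=Ro.from_euler("z",-0.04).as_matrix()
piv=np.array([.622,-.0392,0])
d=Rb.T@(o["ee_pos"]-piv); t0=np.arctan2(d[1],-d[0]); r=np.hypot(*d[:2]);print(t0,r)
for t in np.linspace(t0,1.55,14):
    C=piv+Rb@np.array([-r*np.cos(t),r*np.sin(t),o["ee_pos"][2]])
    print(round(t,2),[round(v,1) for v in row(C,-np.pi/2,o)[:3]])
E
```

```text
[ 0.55808605 -0.01726859  0.14413817] [ 3.13707721 -0.00785363  0.39516515] [-9.63850300e-02  3.45704761e-01  1.55153308e+00 -2.90209011e-04
  1.23529982e+00 -4.91438138e-01] [0.39223544 0.27185638 0.1475346 ] 0.0007251736018809257
0.29055010826629407 0.06757203695233029
0.29 [0.0, 0.0, 0.0]
0.39 [0.5, -0.5, 0.0]
0.48 [1.0, -0.9, 0.0]
0.58 [1.5, -1.3, 0.0]
0.68 [2.1, -1.6, 0.0]
0.77 [2.7, -1.8, 0.0]
0.87 [3.3, -2.0, 0.0]
0.97 [3.9, -2.2, 0.0]
1.07 [4.6, -2.3, 0.0]
1.16 [5.2, -2.3, 0.0]
1.26 [5.9, -2.2, 0.0]
1.36 [6.5, -2.1, 0.0]
1.45 [7.2, -1.9, 0.0]
1.55 [7.8, -1.7, 0.1]
```

View pics/w3.png

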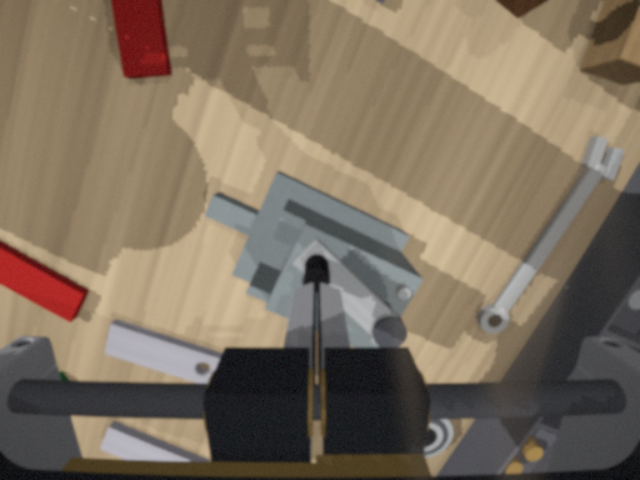

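```bash
python3 - <<'E'
from h import *
c=cam("wrist"); o=ctrl.get_obs(); e=o["ee_pos"]
print(o["time_s"],-c["T"][:3,:3].T@c["T"][:3,3])
print("tcp",proj(c,e)*1.25, "grasp",proj(c,e+[0,0,.019])*1.25, "60up",proj(c,e+[0,0,.06])*1.25)
print("knobtop",proj(c,[.5565,-.0128,.158])*1.25,"hole",proj(c,[.564,-.038,.096])*1.25)
print(toplane(c,np.array([317,265])/1.25,.158))
x0,y0=int(200/1.25),int(150/1.25)
cv2.imwrite("pics/w3b.png",cv2.resize(c["img"][y0:y0+180,x0:x0+190],(760,720))[:600])
E
```

```text
8.0167 [0.52542483 0.05805954 0.34596426]
tcp [[315.97354042 281.68647549]] grasp [[316.16424129 294.28074533]] 60up [[316.72300382 331.14465929]]
knobtop [[316.56783469 283.2319044 ]] hole [[312.36686807 283.99726404]]
[[ 0.55241417 -0.00237155  0.158     ]]
```

View pics/w3b.png

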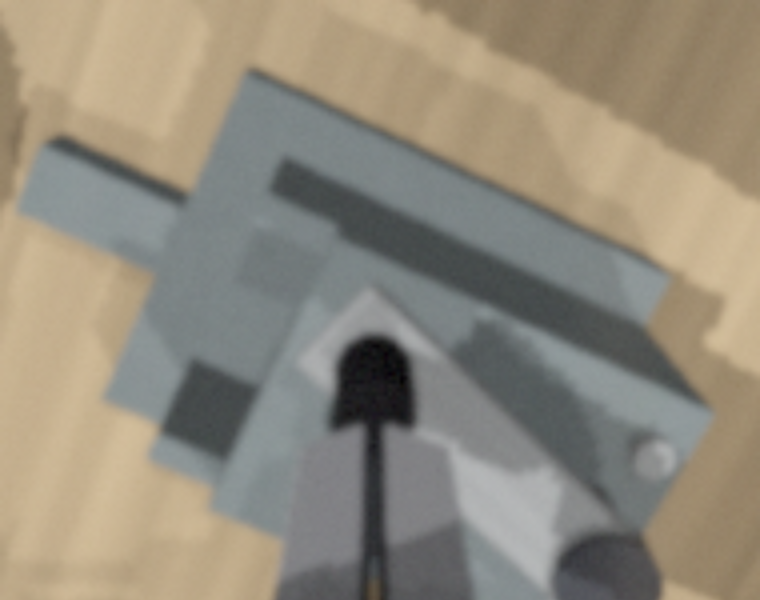

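```bash
python3 - <<'E'
from h import *
c=cam("wrist"); o=ctrl.get_obs()
f=lambda u,v:np.array([160+u/4,120+v/4])
for z in(.128,.158): print(z,toplane(c,[f(375,365),f(335,410),f(414,410),f(373,335)],z).round(4).tolist())
for nm,P in dict(pivot=[.622,-.039,.135],tongueend=[.455,-.032,.024],hole=[.564,-.038,.096],knobb=[.5565,-.0128,.128],knobt=[.5565,-.0128,.158],bl=[.502,.020,.024],br=[.498,-.088,.024]).items(): print(nm,((proj(c,P)-[160,120])*4).round())
E
```

```text
0.128 [[0.5566, -0.0113, 0.128], [0.5527, -0.0237, 0.128], [0.5679, -0.0174, 0.128], [0.5537, -0.0055, 0.128]]
0.158 [[0.5523, -0.0018, 0.158], [0.5489, -0.0125, 0.158], [0.5621, -0.007, 0.158], [0.5498, 0.0033, 0.158]]
pivot [[607. 598.]]
tongueend [[ 23. 183.]]
hole [[360. 429.]]
knobb [[372. 371.]]
knobt [[373. 427.]]
bl [[237.  78.]]
br [[101. 402.]]
```

```bash
python3 - <<'E'
from h import *
import pickle
c=pickle.load(open("scene0.pkl","rb"))
for v in (55,105): print(v,[toplane(c,[215+659/6.154,185+v/6.154],z)[0].round(4).tolist() for z in(.096,.128,.158)])
print("expected", ((proj(c,[[.5565,-.0128,.158],[.5565,-.0128,.128]])-[215,185])*6.154).round())
c=cam("wrist"); o=ctrl.get_obs(); print(o["ee_pos"],o["time_s"])
c=cam("scene"); s=c["img"][170:270,200:300]; cv2.imwrite("pics/s3.png",cv2.resize(s,(600,600),interpolation=cv2.INTER_CUBIC))
E
```

```text
55 [[0.4602, 0.1553, 0.096], [0.4876, 0.1556, 0.128], [0.5133, 0.1558, 0.158]]
105 [[0.4892, 0.1599, 0.096], [0.5157, 0.16, 0.128], [0.5405, 0.1601, 0.158]]
expected [[253.  52.]
 [251.  96.]]
[ 0.55804904 -0.01724015  0.14394307] 8.1167
```

View pics/s3.png

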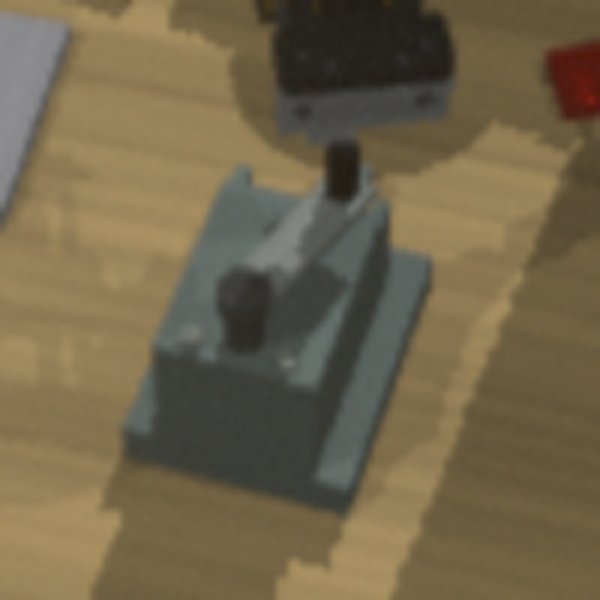

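```bash
python3 - <<'E'
from h import *
c=cam("scene"); o=ctrl.get_obs(); e=o["ee_pos"]
R=Ro.from_euler("xyz",o["eef_rot"]).as_matrix()
for d in ([0,0,0],[0,0,-.019],[0,0,-.05],[0,0,-.097],[0,0,-.15],[.0375,0,-.097],[0,.0375,-.097],[.0885,0,-.097]): print(d,((proj(c,e+R@np.array(d))-[200,170])*6).round())
print(o["qpos"])
E
```

```text
[0, 0, 0] [[325. 161.]]
[0, 0, -0.019] [[326. 134.]]
[0, 0, -0.05] [[327.  87.]]
[0, 0, -0.097] [[329.  12.]]
[0, 0, -0.15] [[332. -77.]]
[0.0375, 0, -0.097] [[343.  79.]]
[0, 0.0375, -0.097] [[240.  21.]]
[0.0885, 0, -0.097] [[362. 175.]]
[-9.63921341e-02  3.45961511e-01  1.55168532e+00 -3.15744351e-04
  1.23517752e+00 -4.91522450e-01]
```

```bash
python3 - <<'E'
from h import *
c=cam("scene")
hsv=c["img"].max(2); sub=hsv[185:210,250:268]; print(sub[:, :])
print(toplane(c,[200+343/6,170+147/6],.158),toplane(c,[200+343/6,170+197/6],.128))
E
```

```text
[[ 49  50  49  51  53  55  60  64  62  63  62  63  65  66  70  71  71  73]
 [ 63  65  65  67  69  70  70  73  70  72  72  72  71  72  71  70  70  71]
 [ 64  66  70  72  73  73  72  69  70  71  71  71  70  70  70  70  68  69]
 [ 52  57  69  71  70  69  69  70  70  70  71  70  68  70  68  71  69  70]
 [ 57  64  70  70  73  72  70  70  72  73  71  72  71  70  71  73  73  74]
 [ 71  73  74  71  72  73  72  72  75  75  76  77  77  78  81  84  84  87]
 [ 81  76  76  74  74  77  75  75  79  85  88  88  89  92  93  96  96  97]
 [ 96  82  78  77  77  76  75  76  80  92  98  96  96  95  97  96  99 100]
 [102  90  82  83  79  69  64  62  64  82 102 105 104 104 100 100  98  97]
 [106 101  98  97  73  52  48  48  48  60  98 109 110 109 108 106 104 104]
 [106 106 104 102  65  41  40  36  41  50  93 107 108 108 108 109 109 108]
 [113 109 108 103  62  40  38  38  38  48  94 104 105 107 107 107 107 107]
 [137 119 112 106  64  39  38  38  36  45  93 104 105 105 106 105 106 105]
 [151 145 140 128  74  42  36  35  36  48  96  98 103 105 108 109 109 110]
 [151 150 146 130  75  40  36  36  35  49  97  90 
[... 155 characters left out ...]
27 133 136 150 155]
 [133 127 120 102  66  44  41  39  45  78 108 107  97 120 129 134 149 152]
 [124 127 123 100  84  68  58  55  72 110 109  93 100 106 115 141 151 152]
 [130 129 113  96  91  85  80  83 109 111  92 103 102 101  98 136 156 160]
 [132 130 106  92  90  90  89  92 107  91  88 100  99  93  87 138 158 162]
 [134 130 103  90  88  89  89  87  84  86  95  97  98  92  81 141 157 158]
 [130 115  96  90  90  91  87  78  83  91  99 100  92  83  77 140 155 157]
 [115  97  89  88  88  88  79  84  93  97  98  97  80  66  73 137 155 156]
 [103  89  88  89  88  79  80  91  98  99  98  96  70  59  78 139 152 154]]
[[ 0.55932107 -0.00909134  0.158     ]] [[ 0.56313028 -0.00752632  0.128     ]]
```

{"method": "play_rows", "body": {
  "steps": [
    [[0, 0, 0, 0, 0, 0, 0.5], [0, 0, 0, 0, 0, 0, 0.5], [0, 0, -4, 0, 0, 0, 0.5], [0, 0, -8, 0, 0, 0, 0.5], [0, 0, -12, 0, 0, 0, 0.5], [0, 0, -16, 0, 0, 0, 0.5], [0, 0, -16, 0, 0, 0, 1], [0, 0, -16, 0, 0, 0, 1], [0, 0, -16, 0, 0, 0, 1]]
  ]
}}

```text
time_s: 9.02
ee_pos: [0.5564, -0.0171, 0.303]
eef_rot: [3.138, -0.007, 0.395]
force: [0.6, 0.2, -0.9]
grip_width: 0.057
```

```bash
python3 - <<'E'
from h import *
import pickle
o=ctrl.get_obs(); print(o["ee_pos"],o["eef_rot"])
c=cam("wrist"); pickle.dump((c,o),open("w4.pkl","wb"))
uv=proj(c,[[.5565,-.0128,.158],[.622,-.039,.135]]); print(uv)
x,y=uv[0].astype(int)
m=((c["img"].max(2)<45)).astype(np.uint8)
n,l,s,ce=cv2.connectedComponentsWithStats(m)
for i in range(1,n):
    if np.hypot(*(ce[i]-uv[0]))<60: print(s[i],ce[i],toplane(c,ce[i],.15))
cv2.imwrite("pics/w4.png",cv2.resize(c["img"][max(y-60,0):y+75,max(x-80,0):x+100],(800,600),interpolation=cv2.INTER_CUBIC)); print(x-80,y-60)
E
```

```text
[ 0.55643872 -0.01706975  0.30303581] [ 3.137648   -0.00671407  0.39524249]
[[253.57405591 179.41497801]
 [289.33016399 210.20538965]]
[250 171   8  11  68] [253.38235294 175.66176471] [[ 0.55510026 -0.00994027  0.15      ]]
173 119
```

View pics/w4.png

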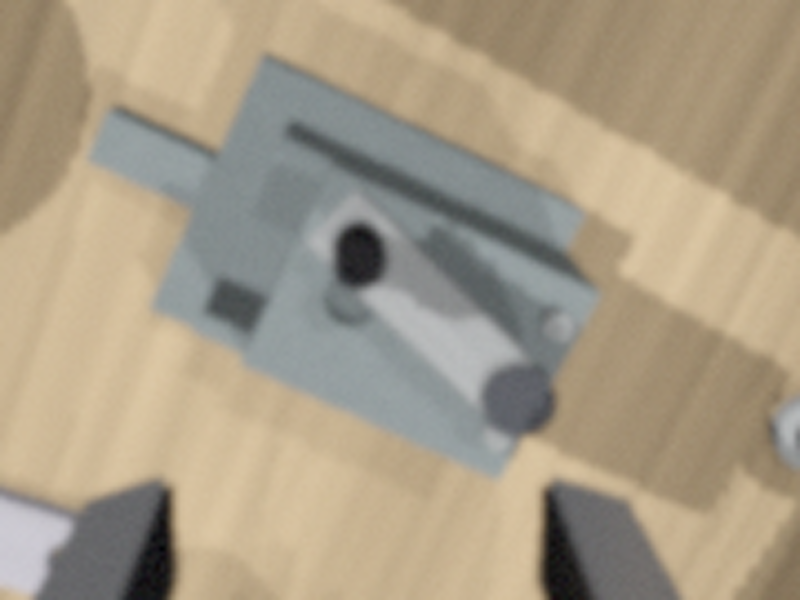

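```bash
python3 - <<'E'
from h import *
import pickle
c,o=pickle.load(open("w4.pkl","rb")); e=o["ee_pos"];R=Ro.from_euler("xyz",o["eef_rot"]).as_matrix()
print(o["grip_width"])
for y in(0,-.008):
  for z in(0,-.02,-.04):
    P=[e+R@np.array([s*o["grip_width"]/2,y,z]) for s in(-1,1)]
    q=(proj(c,P)-[173,119])*4.444; d=(c["T"][:3,:3]@P[0]+c["T"][:3,3])[2]
    print(y,z,q.round().tolist(),d.round(3))
E
```

```text
0.05703619401472489
0 0 [[192.0, 473.0], [517.0, 473.0]] -0.217
0 -0.02 [[176.0, 519.0], [533.0, 520.0]] -0.198
0 -0.04 [[156.0, 576.0], [552.0, 576.0]] -0.179
-0.008 0 [[190.0, 430.0], [519.0, 430.0]] -0.215
-0.008 -0.02 [[174.0, 473.0], [535.0, 473.0]] -0.196
-0.008 -0.04 [[154.0, 525.0], [554.0, 525.0]] -0.176
```

```bash
python3 - <<'E'
from h import *
o=ctrl.get_obs()
print(row([.556,-.0115,.22],1.23,o))
E
```

```text
[0.141, -0.553, 8.247, 0.006, -0.004, -0.835]
```

{"method": "play_rows", "body": {
  "steps": [
    [[0.1, -0.6, 4, 0, 0, -0.2, 0.6], [0.1, -0.6, 8.2, 0.006, -0.004, -0.835, 0.6], [0.1, -0.6, 8.2, 0.006, -0.004, -0.835, 0.6], [0.1, -0.6, 8.2, 0.006, -0.004, -0.835, 0.6], [0.1, -0.6, 8.2, 0.006, -0.004, -0.835, 0.6], [0.1, -0.6, 8.2, 0.006, -0.004, -0.835, 0.6], [0.1, -0.6, 8.2, 0.006, -0.004, -0.835, 0.6], [0.1, -0.6, 8.2, 0.006, -0.004, -0.835, 0.6], [0.1, -0.6, 8.2, 0.006, -0.004, -0.835, 0.6], [0.1, -0.6, 8.2, 0.006, -0.004, -0.835, 0.6], [0.1, -0.6, 8.2, 0.006, -0.004, -0.835, 0.6]]
  ]
}}

```text
time_s: 9.98
ee_pos: [0.5553, -0.0112, 0.2201]
eef_rot: [-3.141, 0.0, 1.228]
force: [0.4, 0.5, 0.3]
grip_width: 0.0563
```

{"method": "play_rows", "body": {
  "steps": [
    [[0, 0, 4, 0, 0, 0, 0.6], [0, 0, 8, 0, 0, 0, 0.6], [0, 0, 9.9, 0, 0, 0, 0.6], [0, 0, 9.9, 0, 0, 0, 0.6], [0, 0, 9.9, 0, 0, 0, 0], [0, 0, 9.9, 0, 0, 0, 0], [0, 0, 9.9, 0, 0, 0, 0], [0, 0, 9.9, 0, 0, 0, 0], [0, 0, 9.9, 0, 0, 0, 0], [0, 0, 9.9, 0, 0, 0, 0], [0, 0, 9.9, 0, 0, 0, 0]]
  ]
}}

```text
time_s: 10.9
ee_pos: [0.5553, -0.0112, 0.1215]
eef_rot: [-3.141, -0.0, 1.228]
force: [-1.2, -0.3, 3.2]
grip_width: 0.0158
```

```bash
python3 - <<'E'
from h import *
o=ctrl.get_obs(); e=o["ee_pos"]; print(e,o["force"],o["grip_width"])
piv=np.array([.6218,-.0393])
d=e[:2]-piv; print(np.hypot(*d), np.arctan2(d[1],-d[0])+.04)
for a in np.arange(.1,1.25,.1):
    R=Ro.from_euler("z",-a).as_matrix()[:2,:2]
    p=piv+R@d
    print([round(v,2) for v in row([*p,e[2]+.001],o["eef_rot"][2]-a,o)])
E
```

```text
[ 0.55532909 -0.01115809  0.12145738] [-1.24974317 -0.27794073  3.23876115] 0.01584791852736245
0.07218275179637114 0.44049074095494306
[0.72, 0.08, -0.1, -0.0, -0.0, 0.1]
[1.42, 0.23, -0.1, -0.0, -0.0, 0.2]
[2.11, 0.45, -0.1, -0.0, -0.0, 0.3]
[2.77, 0.73, -0.1, -0.0, -0.0, 0.4]
[3.4, 1.08, -0.1, -0.0, -0.0, 0.5]
[4.0, 1.49, -0.1, -0.0, -0.0, 0.6]
[4.54, 1.96, -0.1, -0.0, 0.0, 0.7]
[5.04, 2.48, -0.1, -0.0, 0.0, 0.8]
[5.49, 3.05, -0.1, -0.0, 0.0, 0.9]
[5.87, 3.66, -0.1, -0.0, 0.0, 1.0]
[6.2, 4.31, -0.1, -0.0, 0.0, 1.1]
[6.45, 4.98, -0.1, -0.0, 0.0, 1.2]
```

{"method": "play_rows", "body": {
  "steps": [
    [[0.72, 0.08, -0.1, 0, 0, 0.1, 0], [1.42, 0.23, -0.1, 0, 0, 0.2, 0], [2.11, 0.45, -0.1, 0, 0, 0.3, 0], [2.77, 0.73, -0.1, 0, 0, 0.4, 0], [3.4, 1.08, -0.1, 0, 0, 0.5, 0], [4.0, 1.49, -0.1, 0, 0, 0.6, 0], [4.54, 1.96, -0.1, 0, 0, 0.7, 0], [5.04, 2.48, -0.1, 0, 0, 0.8, 0], [5.49, 3.05, -0.1, 0, 0, 0.9, 0], [5.87, 3.66, -0.1, 0, 0, 1.0, 0], [6.2, 4.31, -0.1, 0, 0, 1.1, 0], [6.3, 4.5, -0.1, 0, 0, 1.13, 0], [6.3, 4.5, -0.1, 0, 0, 1.13, 0], [6.3, 4.5, -0.1, 0, 0, 1.13, 0]]
  ]
}}

```text
time_s: 12.07
ee_pos: [0.6188, 0.0338, 0.1221]
eef_rot: [-3.14, 0.001, 0.1]
force: [0.4, 5.1, -3.0]
grip_width: 0.0156
```

{"method": "play_rows", "body": {
  "steps": [
    [[0, 0, 0, 0, 0, 0, 0.5], [0, 0, 0, 0, 0, 0, 0.5], [0, 0, 0, 0, 0, 0, 0.5], [0, 0, 0, 0, 0, 0, 0.5], [0, 0, -4, 0, 0, 0, 0.5], [0, 0, -8, 0, 0, 0, 0.7], [0, 0, -12, 0, 0, 0, 1], [0, 0, -16, 0, 0, 0, 1], [0, 0, -20, 0, 0, 0, 1], [0, 0, -20, 0, 0, 0, 1]]
  ]
}}

```text
time_s: 12.9
ee_pos: [0.6201, 0.0334, 0.3311]
eef_rot: [-3.142, -0.012, 0.1]
force: [0.0, 0.2, 1.4]
grip_width: 0.0766
```

```bash
python3 - <<'E'
from h import *
o=ctrl.get_obs(); print(o["ee_pos"],o["eef_rot"],o["qpos"])
print(row([.44,-.02,.33],-np.pi/2,o))
E
```

```text
[0.6201105  0.03335264 0.33106789] [-3.14151292 -0.01152321  0.09980067] [-5.85127945e-03  4.05640066e-01  1.04283671e+00  1.30244507e-03
  1.68166524e+00 -1.05500893e-01]
[-18.453, 3.514, -0.106, -0.01, -0.009, 1.671]
```

{"method": "play_rows", "body": {
  "steps": [
    [[-18.5, 3.5, 0, 0, 0, 1.671, 1], [-18.5, 3.5, 0, 0, 0, 1.671, 1], [-18.5, 3.5, 0, 0, 0, 1.671, 1], [-18.5, 3.5, 0, 0, 0, 1.671, 1], [-18.5, 3.5, 0, 0, 0, 1.671, 1], [-18.5, 3.5, 0, 0, 0, 1.671, 1], [-18.5, 3.5, 0, 0, 0, 1.671, 1], [-18.5, 3.5, 0, 0, 0, 1.671, 1], [-18.5, 3.5, 0, 0, 0, 1.671, 1], [-18.5, 3.5, 0, 0, 0, 1.671, 1], [-18.5, 3.5, 0, 0, 0, 1.671, 1], [-18.5, 3.5, 0, 0, 0, 1.671, 1], [-18.5, 3.5, 0, 0, 0, 1.671, 1], [-18.5, 3.5, 0, 0, 0, 1.671, 1], [-18.5, 3.5, 0, 0, 0, 1.671, 1], [-18.5, 3.5, 0, 0, 0, 1.671, 1], [-18.5, 3.5, 0, 0, 0, 1.671, 1]]
  ]
}}

```text
time_s: 14.32
ee_pos: [0.4395, -0.02, 0.3289]
eef_rot: [-3.13, 0.001, -1.569]
force: [-0.2, 0.1, 0.3]
grip_width: 0.0937
```

```bash
python3 - <<'E'
from h import *
import pickle
o=ctrl.get_obs(); print(o["ee_pos"],o["eef_rot"])
c=cam("wrist"); pickle.dump((c,o),open("w5.pkl","wb"))
for p in plates(c): print([np.round(q,3) for q in p])
cv2.imwrite("pics/w5.png",cv2.resize(c["img"][20:220,180:360],(540,600),interpolation=cv2.INTER_CUBIC))
E
```

```text
[ 0.43947493 -0.01995414  0.32889048] [-3.13010869e+00  1.16959819e-03 -1.56908628e+00]
[np.float64(457.136), np.float64(-214.134), np.float64(135.003), np.float64(46.697), np.float64(0.041), array([ 500.82 , -213.157]), array([358.439, 131.333])]
[np.float64(471.377), np.float64(218.696), np.float64(135.118), np.float64(46.156), np.float64(-0.074), array([515.615, 213.518]), array([124.843, 122.871])]
[np.float64(481.692), np.float64(-366.402), np.float64(134.411), np.float64(45.437), np.float64(-0.076), array([ 525.555, -370.066]), array([443.293, 118.845])]
[np.float64(491.712), np.float64(365.653), np.float64(134.023), np.float64(48.273), np.float64(0.129), array([535.829, 370.125]), array([ 41.077, 112.892])]
```

View pics/w5.png

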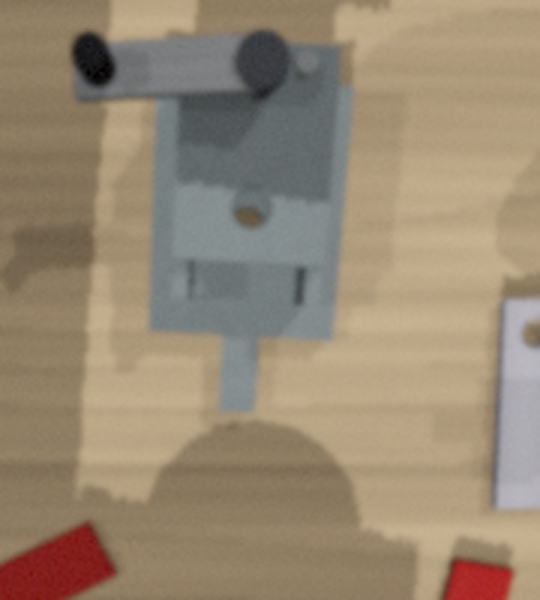

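```bash
python3 - <<'E'
from h import *
import pickle
print("gd",ctrl.grip_depth)
c,o=pickle.load(open("w5.pkl","rb"))
f=lambda u,v:np.array([180+u/3,20+v/3])
for nm,uv,z in [("hole",(252,207),.096),("tongue",(237,411),.024),("tongueroot",(239,337),.024),("bl",(150,330),.024),("br",(332,340),.024),("earL",(172,258),.096),("earR",(328,265),.096),("pivot",(262,60),.135)]:
    print(nm,toplane(c,f(*uv),z).round(4))
a=.035; print(row([.5008-.075*np.cos(a),-.2132-.075*np.sin(a),.06],-np.pi/2+a,ctrl.get_obs()))
E
```

```text
gd 0.0188
hole [[ 0.564  -0.0363  0.096 ]]
tongue [[ 0.4545 -0.0312  0.024 ]]
tongueroot [[ 0.4984 -0.0321  0.024 ]]
bl [[0.5024 0.0206 0.024 ]]
br [[ 0.4969 -0.0873  0.024 ]]
earL [[0.5399 0.0032 0.096 ]]
earR [[ 0.5368 -0.0746  0.096 ]]
pivot [[ 0.6204 -0.0386  0.135 ]]
[19.619, 1.7, 26.849, -0.012, 0.001, -0.034]
```

{"method": "play_rows", "body": {
  "steps": [
    [[4, 0, 0, 0, 0, 0, 1], [8, 0.5, 4, 0, 0, 0, 1], [12, 1, 8, 0, 0, 0, 1], [16, 1.5, 12, 0, 0, 0, 1], [19.6, 1.7, 16, -0.012, 0, -0.034, 1], [19.6, 1.7, 20, -0.012, 0, -0.034, 1], [19.6, 1.7, 24, -0.012, 0, -0.034, 1], [19.6, 1.7, 27, -0.012, 0, -0.034, 0.7], [19.6, 1.7, 29, -0.012, 0, -0.034, 0.7], [19.6, 1.7, 31, -0.012, 0, -0.034, 0.7], [19.6, 1.7, 31.5, -0.012, 0, -0.034, 0.7], [19.6, 1.7, 31.5, -0.012, 0, -0.034, 0.7]]
  ]
}}

```text
time_s: 15.37
ee_pos: [0.4256, -0.2152, 0.0125]
eef_rot: [3.138, 0.003, -1.535]
force: [0.2, 0.7, 0.4]
grip_width: 0.0667
```

```bash
python3 - <<'E'
from h import *
import pickle
o=ctrl.get_obs(); print(o["ee_pos"],o["eef_rot"],o["force"])
c=cam("wrist"); pickle.dump((c,o),open("w6.pkl","wb"))
cv2.imwrite("pics/w6.png",c["img"])
e=o["ee_pos"];R=Ro.from_euler("xyz",o["eef_rot"]).as_matrix()
for y in(0,-.008):
  for z in(0,-.02,-.03): print(y,z,proj(c,[e+R@np.array([s*o["grip_width"]/2,y,z]) for s in(-1,1)]).round(1).tolist())
E
```

```text
[ 0.42563903 -0.2151807   0.01254029] [ 3.13836208e+00  2.77301237e-03 -1.53480456e+00] [0.2195434  0.68009719 0.36002819]
0 0 [[209.6, 226.5], [295.1, 226.5]]
0 -0.02 [[205.4, 237.2], [299.1, 237.2]]
0 -0.03 [[203.0, 243.3], [301.5, 243.3]]
-0.008 0 [[209.1, 216.9], [295.5, 216.9]]
-0.008 -0.02 [[204.9, 226.7], [299.7, 226.7]]
-0.008 -0.03 [[202.4, 232.4], [302.1, 232.4]]
```

View pics/w6.png

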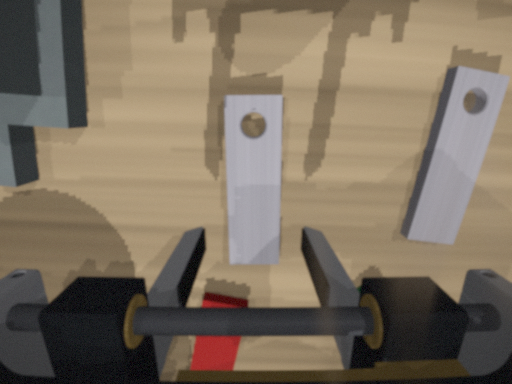

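{"method": "play_rows", "body": {
  "steps": [
    [[0, 0, 1, 0, 0, 0, 0.7], [0, 0, 2, 0, 0, 0, 0.7], [0, 0, 2.7, 0, 0, 0, 0.7], [0, 0, 3, 0, 0, 0, 0.7], [0, 0, 3, 0, 0, 0, 0.7]]
  ]
}}

```text
time_s: 15.83
ee_pos: [0.4265, -0.2155, -0.0161]
eef_rot: [3.14, 0.001, -1.535]
force: [-0.4, -0.1, 1.1]
grip_width: 0.066
```

{"method": "play_rows", "body": {
  "steps": [
    [[0, 0, 0.3, 0, 0, 0, 0.7], [0, 0, 0.45, 0, 0, 0, 0.7], [0, 0, 0.45, 0, 0, 0, 0.7]]
  ]
}}

```text
time_s: 16.08
ee_pos: [0.4264, -0.2154, -0.0208]
eef_rot: [3.14, 0.002, -1.535]
force: [-0.3, -1.0, 0.4]
grip_width: 0.066
```

{"method": "play_rows", "body": {
  "steps": [
    [[0, 0, 0, 0, 0, 0, 0], [0, 0, 0, 0, 0, 0, 0], [0, 0, 0, 0, 0, 0, 0], [0, 0, 0, 0, 0, 0, 0], [0, 0, 0, 0, 0, 0, 0], [0, 0, 0, 0, 0, 0, 0], [0, 0, 0, 0, 0, 0, 0]]
  ],
  "force": 30
}}

```text
time_s: 16.67
ee_pos: [0.4265, -0.2155, -0.0207]
eef_rot: [3.14, 0.001, -1.535]
force: [-0.8, 0.3, 1.7]
grip_width: 0.0398
```

{"method": "play_rows", "body": {
  "steps": [
    [[0, 0, 0, 0, 0, 0, 0], [0, 0, -1, 0, 0, 0, 0], [0, 0, -3, 0, 0, 0, 0], [0, 0, -5, 0, 0, 0, 0], [0, 0, -7, 0, 0, 0, 0], [0, 0, -10, 0, 0, 0, 0], [0, 0, -13, 0, 0, 0, 0], [0, 0, -16, 0, 0, 0, 0], [0, 0, -16, 0, 0, 0, 0]]
  ],
  "force": 60
}}

```text
time_s: 17.42
ee_pos: [0.4285, -0.2168, 0.1453]
eef_rot: [-3.136, -0.003, -1.535]
force: [0.9, 0.3, -1.0]
grip_width: 0.0394
```

```bash
cat >> h.py <<'E'
O=np.array([.5643,-.0364,0]); PSI=-.046
def held(c,o,zrel=.0325):
    """hole of held plate relative to TCP in a level frame turned with tool: (forward along -tool y, left)"""
    e=o["ee_pos"]; zt=e[2]+zrel; P=plates(c,zt)
    R=Ro.from_euler("xyz",o["eef_rot"]).as_matrix(); f=-R[:,1]; l=-R[:,0]
    best=None
    for p in P:
        h=np.r_[p[5]/1000,zt]-e if p[5] is not None else np.full(3,np.nan)
        print("plate ctr",np.round(p[:4],1),"yaw",round(p[4],3),"toolyaw",round(o["eef_rot"][2]+np.pi/2,3),"hole fwd/left mm",(h@f*1000).round(1),(h@l*1000).round(1))
def goal(k,fwd,dx=0,zlift=0,yaw=PSI):
    """TCP for hole at bracket x=dx, plate underside at 24+12k+zlift mm"""
    R=Ro.from_euler("z",yaw).as_matrix()
    return O+Ro.from_euler("z",PSI).as_matrix()@[dx/1000,0,0]-R@[fwd/1000,0,0]+[0,0,.024+.012*k+zlift/1000-.0207]
E
python3 - <<'E'
from h import *
import pickle
c,o=pickle.load(open("w6.pkl","rb")); held(c,o,.012-o["ee_pos"][2])
o=ctrl.get_obs(); print(o["ee_pos"],o["eef_rot"],o["force"],o["grip_width"])
c=cam("wrist"); pickle.dump((c,o),open("w7.pkl","wb")); held(c,o); cv2.imwrite("pics/w7.png",c["img"])
E
```

```text
plate ctr [ 457.4 -214.8  131.6   41.9] yaw 0.042 toolyaw 0.036 hole fwd/left mm 76.0 -0.3
plate ctr [ 481.8 -366.1  132.1   41.5] yaw -0.095 toolyaw 0.036 hole fwd/left mm 94.6 -158.0
[ 0.42851979 -0.21678892  0.1452788 ] [-3.13581162e+00 -3.09198108e-03 -1.53463424e+00] [ 0.86144273  0.27009291 -0.98874779] 0.0394109849749817
```

View pics/w7.png

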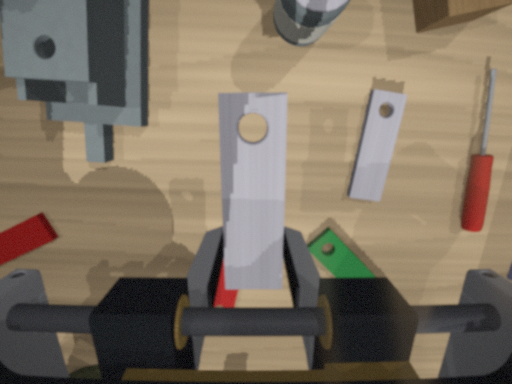

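```bash
python3 - <<'E'
from h import *
import pickle
c,o=pickle.load(open("w7.pkl","rb")); e=o["ee_pos"]
R=Ro.from_euler("xyz",o["eef_rot"]).as_matrix(); f=-R[:,1]; l=-R[:,0]
for z in(.0325,.0285,.0365):
    q=toplane(c,[[253,128],[219,94],[287,94],[224,288],[283,289]],e[2]+z)-e
    print(z,np.c_[q@f,q@l].round(4).tolist())
o=ctrl.get_obs()
print(row(goal(0,75.3,dx=-110,zlift=30),-np.pi/2+PSI,o))
E
```

```text
0.0325 [[0.0759, -0.0005], [0.0951, 0.0191], [0.0951, -0.0201], [-0.0332, 0.0199], [-0.0341, -0.0216]]
0.0285 [[0.0757, -0.0005], [0.0954, 0.0196], [0.0954, -0.0206], [-0.0359, 0.0204], [-0.0368, -0.0221]]
0.0365 [[0.076, -0.0005], [0.0948, 0.0187], [0.0948, -0.0197], [-0.0304, 0.0194], [-0.0313, -0.0211]]
[-19.019, 4.197, 10.86, -0.003, -0.001, 0.082]
```

{"method": "play_rows", "body": {
  "steps": [
    [[-3, 1, 0, 0, 0, 0, 0], [-6, 2, 0, 0, 0, 0.02, 0], [-9, 3, 0, 0, 0, 0.04, 0], [-12, 4, 0, 0, 0, 0.06, 0], [-15, 4.2, 0, 0, 0, 0.082, 0], [-17.5, 4.2, 2, 0, 0, 0.082, 0], [-19, 4.2, 4, 0, 0, 0.082, 0], [-19, 4.2, 6, 0, 0, 0.082, 0], [-19, 4.2, 8, 0, 0, 0.082, 0], [-19, 4.2, 10, 0, 0, 0.082, 0], [-19, 4.2, 10.9, 0, 0, 0.082, 0], [-19, 4.2, 10.9, 0, 0, 0.082, 0], [-19, 4.2, 10.9, 0, 0, 0.082, 0]]
  ]
}}

```text
time_s: 18.55
ee_pos: [0.3789, -0.0281, 0.0329]
eef_rot: [-3.14, -0.001, -1.617]
force: [-0.1, 0.4, -1.6]
grip_width: 0.0395
```

```bash
python3 - <<'E'
from h import *
import pickle
o=ctrl.get_obs(); print(o["ee_pos"],o["eef_rot"],o["grip_width"])
for dx,zl in((-110,6),(-50,6),(0,6),(0,0.5)): print(row(goal(0,75.5,dx,zl),-np.pi/2+PSI,o))
c=cam("wrist"); pickle.dump((c,o),open("w8.pkl","wb")); cv2.imwrite("pics/w8.png",c["img"])
E
```

```text
[ 0.37890701 -0.0280942   0.03292465] [-3.13950830e+00 -1.03649857e-03 -1.61672911e+00] 0.0394550861919161
[-0.025, -0.003, 2.362, -0.002, -0.001, 0.0]
[-0.025, -6.003, 2.375, -0.002, -0.001, 0.0]
[-0.025, -11.003, 2.385, -0.002, -0.001, 0.0]
[-0.025, -11.002, 2.935, -0.002, -0.001, 0.0]
```

{"method": "play_rows", "body": {
  "steps": [
    [[0, 0, 1.5, 0, 0, 0, 0], [0, 0, 2.4, 0, 0, 0, 0], [0, -1, 2.4, 0, 0, 0, 0], [0, -2.5, 2.4, 0, 0, 0, 0], [0, -4, 2.4, 0, 0, 0, 0], [0, -5.5, 2.4, 0, 0, 0, 0], [0, -7, 2.4, 0, 0, 0, 0], [0, -8.5, 2.4, 0, 0, 0, 0], [0, -10, 2.4, 0, 0, 0, 0], [0, -10.8, 2.4, 0, 0, 0, 0], [0, -10.8, 2.4, 0, 0, 0, 0], [0, -10.8, 2.7, 0, 0, 0, 0], [0, -10.8, 2.95, 0, 0, 0, 0], [0, -10.8, 2.95, 0, 0, 0, 0]]
  ]
}}

```text
time_s: 19.77
ee_pos: [0.4864, -0.0331, 0.0038]
eef_rot: [-3.139, -0.001, -1.617]
force: [-0.8, -1.1, -1.6]
grip_width: 0.0395
```

```bash
python3 - <<'E'
from h import *
import pickle
o=ctrl.get_obs(); print(o["ee_pos"],o["eef_rot"],o["force"],o["grip_width"])
c=cam("wrist"); pickle.dump((c,o),open("w9.pkl","wb")); cv2.imwrite("pics/w9.png",c["img"])
E
```

```text
[ 0.48644143 -0.03308967  0.00382409] [-3.13915948e+00 -1.09327928e-03 -1.61683111e+00] [-0.83129739 -1.07972546 -1.64963263] 0.039500124862288134
```

View pics/w9.png

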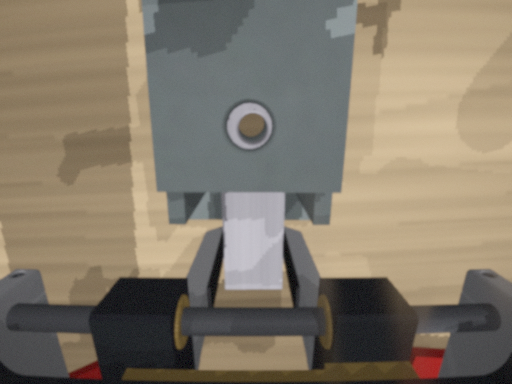

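```bash
cat >> h.py <<'E'
def tobr(P): return (Ro.from_euler("z",-PSI).apply(np.atleast_2d(P)-O)*1000).round(1)
def holes(c,ztop):
    "inner (plate) hole & ear hole from wrist view, bracket mm"
    uv=proj(c,O+[0,0,.096])[0]; x,y=uv.round().astype(int); s=c["img"][y-30:y+31,x-30:x+31]
    hsv=cv2.cvtColor(s,cv2.COLOR_BGR2HSV); V=hsv[...,2].astype(int);S=hsv[...,1]
    res={}
    for nm,m,z in(("plate/bright+brown",((V>135)|(S>70)),.096),("inner",S>70,ztop)):
        n,l,st,ce=cv2.connectedComponentsWithStats(m.astype(np.uint8))
        for i in range(1,n):
            if st[i,4]>60 and np.hypot(*(ce[i]-30))<14:
                bb=st[i]; cc=ce[i]+[x-30,y-30]
                print(nm,"area",bb[4],"wh",bb[2:4],"ctr",cc.round(1),"br",tobr(toplane(c,cc,z)))
    return s
E
python3 - <<'E'
from h import *
import pickle
c,o=pickle.load(open("w9.pkl","rb")); s=holes(c,.036)
hsv=cv2.cvtColor(s,cv2.COLOR_BGR2HSV)
print(hsv[::3,::3,2]); print(hsv[::3,::3,1])
E
```

```text
plate/bright+brown area 1237 wh [45 46] ctr [247.9 123.3] br [[ 1.8  1.3 96. ]]
inner area 374 wh [24 21] ctr [251.4 124.6] br [[-0.1  0.2 36. ]]
[[120 121 119 122 118 121 122 116 113 109 114 119 120 123 118 119 118 120
  118 121 121]
 [120 123 120 118 118 112  98  86  83  83  89  83  91 106 117 120 118 120
  120 123 121]
 [117 122 121 119 105  86  95 145 168 171 168 162 137  92  93 110 121 120
  121 121 120]
 [120 123 121 100  87 131 174 178 180 178 173 176 177 168 118  96 110 119
  121 119 119]
 [121 124 105  84 146 177 178 177 180 181 179 176 178 178 174 122  95 119
  124 121 121]
 [122 117  92 123 174 176 177 178 176 155 139 138 161 181 178 167 100 105
  122 122 119]
 [120 106  83 162 177 178 176 162 120 114 116 115 115 124 164 175 144  94
  113 119 121]
 [119  96  96 166 175 176 160 119 116 120 119 117 117 115 114 166 171  96
  108 122 121]
 [118  92 135 174 178 171 129 117 115 119 119 120 121 121 105 133 174 108
  103 119 118]
 [117  97 141 173 177 162 117 120 119 119 121 119 120 121 105 104 172 118
  103 118 121]
 [118  93 141 173 177 156 109 118 117 116 116 117 116 115  86  9
[... 1602 characters left out ...]
81 81 86 76 84 82 42 13 11 14 17 21 19]
 [24 23 11 10 11 13  8 72 84 73 84 79 82 68 21 12 11 23 14 15 21]
 [21 21 21 14 10 12 18 10 66 82 81 80 55 13 27 12 12 17 22 19 19]
 [21 15 24 17 12 12 11 11 16 10 13  7 20 15 10 16 14 20 19 17 23]
 [21 23 21 14 13  7 10 12 10 17 26 12 17 13 13 13 22 20 21 19 19]
 [21 19 20 22 15 13 10 10 11 12 11 13 14 12  9 20 23 19 19 21 17]
 [17 19 19 20 15 19 12 11 12 10 10 11 13 11 13 19 22 19 19 17 21]
 [19 19 19 15 20 20 20 19 16 14 12 18 22 25 18 24 21 17 15 24 21]
 [19 19 21 17 19 19 24 20 24 19 17 23 18 20 22 17 17 24 20 22 23]
 [19 19 21 17 27 21 21 23 21 22 15 19 19 20 16 20 19 20 17 19 17]
 [17 20 23 26 21 15 19 21 15 18 22 19 18 17 20 22 22 19 24 20 19]]
```

{"method": "play_rows", "body": {
  "steps": [
    [[0, 0, 0, 0, 0, 0, 0.7], [0, 0, 0, 0, 0, 0, 0.7], [0, 0, 0, 0, 0, 0, 0.7], [0, 0, 0, 0, 0, 0, 0.7], [0, 0.5, -4, 0, 0, 0, 0.8], [0, 1, -8, 0, 0, 0, 1], [0, 2, -12, 0, 0, 0, 1], [0, 3, -16, 0, 0, 0, 1], [0, 4, -20, 0, 0, 0, 1], [-3, 4, -24, 0, 0, 0, 1], [-6, 4, -27, 0, 0, 0, 1], [-9, 4, -29, 0, 0, 0, 1], [-9, 4, -29, 0, 0, 0, 1]]
  ]
}}

```text
time_s: 20.9
ee_pos: [0.4509, 0.0625, 0.2987]
eef_rot: [-3.132, 0.0, -1.614]
force: [-0.0, -0.5, 0.2]
grip_width: 0.0942
```

```bash
python3 - <<'E'
from h import *
import pickle
o=ctrl.get_obs(); print(o["ee_pos"],o["eef_rot"])
c=cam("wrist"); pickle.dump((c,o),open("w10.pkl","wb")); holes(c,.036)
for p in plates(c): print([np.round(q,3) for q in p])
E
```

```text
[0.45093944 0.06251478 0.29870191] [-3.13173563e+00  4.53693507e-04 -1.61426729e+00]
plate/bright+brown area 2359 wh [59 61] ctr [323.5  97.9] br [[-7.6 -4.2 96. ]]
[np.float64(471.256), np.float64(217.354), np.float64(134.846), np.float64(46.034), np.float64(-0.096), array([515.557, 213.732]), array([163.412, 133.412])]
[np.float64(491.708), np.float64(364.521), np.float64(134.437), np.float64(47.846), np.float64(0.105), array([535.806, 370.358]), array([ 73.714, 126.558])]
[np.float64(481.389), np.float64(-363.443), np.float64(134.707), np.float64(50.264), np.float64(-0.087), array([ 525.621, -369.604]), array([496.901, 115.099])]
```

```bash
cat >> h.py <<'E'
def pick(h,a,o,z):
    return row([h[0]-.075*np.cos(a),h[1]-.075*np.sin(a),z],-np.pi/2+a,o)
E
python3 - <<'E'
from h import *
print(pick((.5156,.2137),-.1,ctrl.get_obs(),.015))
E
```

```text
[-15.958, 1.857, 28.124, -0.007, -0.0, 0.057]
```

{"method": "play_rows", "body": {
  "steps": [
    [[-4, 0.5, 2, 0, 0, 0, 1], [-8, 1, 4, 0, 0, 0.03, 1], [-12, 1.5, 8, 0, 0, 0.057, 1], [-16, 1.9, 12, 0, 0, 0.057, 1], [-16, 1.9, 16, 0, 0, 0.057, 0.7], [-16, 1.9, 20, 0, 0, 0.057, 0.7], [-16, 1.9, 24, 0, 0, 0.057, 0.7], [-16, 1.9, 27, 0, 0, 0.057, 0.7], [-16, 1.9, 28.1, -0.007, 0, 0.057, 0.7], [-16, 1.9, 28.1, -0.007, 0, 0.057, 0.7], [-16, 1.9, 28.1, -0.007, 0, 0.057, 0.7]]
  ]
}}

```text
time_s: 21.87
ee_pos: [0.44, 0.2207, 0.0146]
eef_rot: [3.14, -0.002, -1.671]
force: [0.7, 0.9, 1.0]
grip_width: 0.0658
```

```bash
python3 - <<'E'
from h import *
import pickle
o=ctrl.get_obs(); print(o["ee_pos"],o["eef_rot"],o["grip_width"])
c=cam("wrist"); pickle.dump((c,o),open("w11.pkl","wb")); held(c,o,.012-o["ee_pos"][2])
E
```

```text
[0.44004836 0.22067885 0.01455132] [ 3.13956905e+00 -1.63935215e-03 -1.67124614e+00] 0.06582908720375542
plate ctr [471.7 218.5 131.9  41.8] yaw -0.1 toolyaw -0.1 hole fwd/left mm 22.1 -13.1
plate ctr [492.3 363.4 131.8  48.6] yaw 0.103 toolyaw -0.1 hole fwd/left mm 80.6 158.6
```

{"method": "play_rows", "body": {
  "steps": [
    [[0, 0, 1, 0, 0, 0, 0.7], [0, 0, 2, 0, 0, 0, 0.7], [0, 0, 3, 0, 0, 0, 0.7], [0, 0, 3.55, 0, 0, 0, 0.7], [0, 0, 3.55, 0, 0, 0, 0.7], [0, 0, 3.55, 0, 0, 0, 0], [0, 0, 3.55, 0, 0, 0, 0], [0, 0, 3.55, 0, 0, 0, 0], [0, 0, 3.55, 0, 0, 0, 0], [0, 0, 3.55, 0, 0, 0, 0], [0, 0, 3.55, 0, 0, 0, 0], [0, 0, 3.55, 0, 0, 0, 0]]
  ],
  "force": 60
}}

```text
time_s: 22.92
ee_pos: [0.4412, 0.2213, -0.0192]
eef_rot: [-3.14, 0.0, -1.671]
force: [-1.2, -0.3, 4.5]
grip_width: 0.0391
```

{"method": "play_rows", "body": {
  "steps": [
    [[0, 0, -1, 0, 0, 0, 0], [0, 0, -3, 0, 0, 0, 0], [0, 0, -5, 0, 0, 0, 0], [0, 0, -7, 0, 0, 0, 0], [0, 0, -10, 0, 0, 0, 0], [0, 0, -13, 0, 0, 0, 0], [0, 0, -16, 0, 0, 0, 0], [0, 0, -16, 0, 0, 0, 0], [0, 0, -16, 0, 0, 0, 0]]
  ]
}}

```text
time_s: 23.67
ee_pos: [0.4414, 0.2215, 0.1424]
eef_rot: [-3.138, 0.001, -1.671]
force: [-0.1, 1.0, -2.2]
grip_width: 0.0394
```

```bash
cat >> h.py <<'E'
def heldhole(c,o):
    e=o["ee_pos"];R=Ro.from_euler("xyz",o["eef_rot"]).as_matrix(); f=-R[:,1]; l=-R[:,0]
    uv=proj(c,e+f*.0755+[0,0,.0325])[0]; x,y=uv.round().astype(int)
    s=c["img"][y-32:y+33,x-32:x+33]; g=cv2.cvtColor(s,cv2.COLOR_BGR2HSV)[...,1]
    n,lab,st,ce=cv2.connectedComponentsWithStats((g>45).astype(np.uint8))
    for i in range(1,n):
        if 200<st[i,4]<1500 and st[i,0]>0 and st[i,0]+st[i,2]<65:
            q=toplane(c,ce[i]+[x-32,y-32],e[2]+.0325)[0]-e
            print("hole",st[i],"fwd",(q@f*1000).round(1),"left",(q@l*1000).round(1))
E
python3 - <<'E'
from h import *
import pickle
c,o=pickle.load(open("w7.pkl","rb")); heldhole(c,o)
o=ctrl.get_obs(); print(o["ee_pos"],o["eef_rot"],o["grip_width"])
c=cam("wrist"); pickle.dump((c,o),open("w12.pkl","wb")); heldhole(c,o)
print(row(goal(1,76.3,-110,20),-np.pi/2+PSI,o))
E
```

```text
hole [ 18  17  29  29 647] fwd 76.4 left -0.0
[0.44142718 0.22146225 0.14235577] [-3.13794255e+00  1.46768791e-03 -1.67117197e+00] 0.039366229710862094
hole [ 19  17  28  28 629] fwd 76.2 left -0.2
[25.453, 3.832, 10.654, -0.004, 0.001, -0.054]
```

{"method": "play_rows", "body": {
  "steps": [
    [[4, 2, 0, 0, 0, 0, 0], [8, 3.8, 0, 0, 0, -0.02, 0], [12, 3.8, 0, 0, 0, -0.054, 0], [16, 3.8, 0, 0, 0, -0.054, 0], [20, 3.8, 0, 0, 0, -0.054, 0], [23, 3.8, 2, 0, 0, -0.054, 0], [25.4, 3.8, 4, 0, 0, -0.054, 0], [25.4, 3.8, 7, 0, 0, -0.054, 0], [25.4, 3.8, 9, 0, 0, -0.054, 0], [25.4, 3.8, 10.6, 0, 0, -0.054, 0], [25.4, 3.8, 10.6, 0, 0, -0.054, 0], [25.4, 3.8, 10.6, 0, 0, -0.054, 0]]
  ]
}}

```text
time_s: 24.72
ee_pos: [0.3766, -0.0275, 0.0339]
eef_rot: [3.139, 0.001, -1.617]
force: [-0.1, 1.1, -1.5]
grip_width: 0.0387
```

```bash
python3 - <<'E'
from h import *
o=ctrl.get_obs(); print(o["ee_pos"],o["eef_rot"],o["grip_width"])
for dx,zl in((-110,7.5),(-1,7.5),(-1,2)): print(row(goal(1,76.3,dx,zl),-np.pi/2+PSI,o))
E
```

```text
[ 0.37656733 -0.02754889  0.0339243 ] [ 3.13947053e+00  5.02374729e-04 -1.61717010e+00] 0.038718916363654925
[0.021, -0.166, 1.112, 0.002, 0.001, -0.0]
[0.017, -11.066, 1.089, 0.002, 0.001, -0.0]
[0.018, -11.068, 1.639, 0.002, 0.001, -0.0]
```

{"method": "play_rows", "body": {
  "steps": [
    [[0, -0.2, 1.1, 0, 0, 0, 0], [0, -1.2, 1.1, 0, 0, 0, 0], [0, -2.7, 1.1, 0, 0, 0, 0], [0, -4.2, 1.1, 0, 0, 0, 0], [0, -5.7, 1.1, 0, 0, 0, 0], [0, -7.2, 1.1, 0, 0, 0, 0], [0, -8.7, 1.1, 0, 0, 0, 0], [0, -10.2, 1.1, 0, 0, 0, 0], [0, -11.1, 1.1, 0, 0, 0, 0], [0, -11.1, 1.1, 0, 0, 0, 0], [0, -11.1, 1.4, 0, 0, 0, 0], [0, -11.1, 1.6, 0, 0, 0, 0], [0, -11.1, 1.6, 0, 0, 0, 0]]
  ]
}}

```text
time_s: 25.8
ee_pos: [0.4865, -0.0326, 0.0173]
eef_rot: [3.139, 0.001, -1.617]
force: [-0.1, 0.2, -1.9]
grip_width: 0.0394
```

```bash
python3 - <<'E'
from h import *
import pickle
o=ctrl.get_obs(); print(o["ee_pos"],o["eef_rot"],o["force"],o["grip_width"], tobr(o["ee_pos"]))
c=cam("wrist"); pickle.dump((c,o),open("w13.pkl","wb")); cv2.imwrite("pics/w13.png",c["img"]); holes(c,.048)
E
```

```text
[ 0.48652845 -0.03259245  0.0173362 ] [ 3.13852148e+00  5.84086749e-04 -1.61716019e+00] [-0.06061795  0.2221443  -1.86499515] 0.03942394409281144 [[-77.9   0.2  17.3]]
plate/bright+brown area 527 wh [40 41] ctr [246.7 120.6] br [[ 3.2  2.4 96. ]]
plate/bright+brown area 331 wh [23 20] ctr [252.  124.5] br [[ 1.6  0.1 96. ]]
inner area 331 wh [23 20] ctr [252.  124.5] br [[ 0.2  0.3 48. ]]
```

{"method": "play_rows", "body": {
  "steps": [
    [[0, 0, 0, 0, 0, 0, 0.7], [0, 0, 0, 0, 0, 0, 0.7], [0, 0, 0, 0, 0, 0, 0.7], [0, 0, 0, 0, 0, 0, 0.7], [0, 0.5, -4, 0, 0, 0, 0.8], [0, 1, -8, 0, 0, 0, 1], [0, 2, -12, 0, 0, 0, 1], [0, 3, -16, 0, 0, 0, 1], [4, 4, -20, 0, 0, 0, 1], [8, 4, -24, 0, 0, 0, 1], [12, 4, -27, 0, 0, 0, 1], [16, 4, -28, 0, 0, 0, 1], [16, 4, -28, 0, 0, 0, 1]]
  ]
}}

```text
time_s: 26.93
ee_pos: [0.4397, -0.1926, 0.2997]
eef_rot: [3.141, -0.001, -1.617]
force: [0.7, 0.8, 0.3]
grip_width: 0.094
```

```bash
python3 - <<'E'
from h import *
import pickle
o=ctrl.get_obs(); print(o["ee_pos"],o["eef_rot"])
c=cam("wrist"); pickle.dump((c,o),open("w14.pkl","wb")); cv2.imwrite("pics/w14.png",c["img"])
for p in plates(c): print([np.round(q,3) for q in p])
E
```

```text
[ 0.43973346 -0.19264008  0.29967621] [ 3.14088789e+00 -5.34448325e-04 -1.61700680e+00]
[np.float64(481.331), np.float64(-366.548), np.float64(134.28), np.float64(46.709), np.float64(-0.096), array([ 525.518, -371.814]), array([355.887, 110.   ])]
```

```bash
python3 - <<'E'
from h import *
print(pick((.526,-.371),-.09,ctrl.get_obs(),.015))
E
```

```text
[16.576, -1.919, 28.724, -0.001, -0.003, 0.041]
```

{"method": "play_rows", "body": {
  "steps": [
    [[4, -0.5, 2, 0, 0, 0, 1], [8, -1, 5, 0, 0, 0.02, 1], [12, -1.9, 9, 0, 0, 0.041, 1], [16, -1.9, 13, 0, 0, 0.041, 1], [16.6, -1.9, 17, 0, 0, 0.041, 0.7], [16.6, -1.9, 21, 0, 0, 0.041, 0.7], [16.6, -1.9, 25, 0, 0, 0.041, 0.7], [16.6, -1.9, 28, 0, 0, 0.041, 0.7], [16.6, -1.9, 28.7, 0, -0.003, 0.041, 0.7], [16.6, -1.9, 28.7, 0, -0.003, 0.041, 0.7], [16.6, -1.9, 28.7, 0, -0.003, 0.041, 0.7]]
  ]
}}

```text
time_s: 27.9
ee_pos: [0.4508, -0.3642, 0.015]
eef_rot: [3.141, 0.001, -1.661]
force: [-0.1, 0.7, 0.2]
grip_width: 0.0661
```

```bash
python3 - <<'E'
from h import *
import pickle
o=ctrl.get_obs(); print(o["ee_pos"],o["eef_rot"],o["grip_width"])
c=cam("wrist"); pickle.dump((c,o),open("w15.pkl","wb")); held(c,o,.012-o["ee_pos"][2])
E
```

```text
[ 0.45080708 -0.36418535  0.01496331] [ 3.14129623e+00  1.41638354e-03 -1.66080345e+00] 0.06606037426272277
plate ctr [ 482.  -365.8  131.8   41.9] yaw -0.099 toolyaw -0.09 hole fwd/left mm 75.9 0.9
```

Well placed. I'll descend, grip and lift.

{"method": "play_rows", "body": {
  "steps": [
    [[-0.1, 0, 1, 0, 0, 0, 0.7], [-0.1, 0, 2, 0, 0, 0, 0.7], [-0.1, 0, 3, 0, 0, 0, 0.7], [-0.1, 0, 3.6, 0, 0, 0.01, 0.7], [-0.1, 0, 3.6, 0, 0, 0.01, 0.7], [-0.1, 0, 3.6, 0, 0, 0.01, 0], [-0.1, 0, 3.6, 0, 0, 0.01, 0], [-0.1, 0, 3.6, 0, 0, 0.01, 0], [-0.1, 0, 3.6, 0, 0, 0.01, 0], [-0.1, 0, 3.6, 0, 0, 0.01, 0], [-0.1, 0, 3.6, 0, 0, 0.01, 0], [-0.1, 0, 3.6, 0, 0, 0.01, 0]]
  ],
  "force": 60
}}

```text
time_s: 28.95
ee_pos: [0.452, -0.364, -0.0189]
eef_rot: [-3.139, -0.001, -1.671]
force: [-0.6, 1.3, 4.7]
grip_width: 0.0392
```

{"method": "play_rows", "body": {
  "steps": [
    [[0, 0, -1, 0, 0, 0, 0], [0, 0, -3, 0, 0, 0, 0], [0, 0, -5, 0, 0, 0, 0], [0, 0, -7, 0, 0, 0, 0], [0, 0, -10, 0, 0, 0, 0], [0, 0, -13, 0, 0, 0, 0], [0, 0, -16, 0, 0, 0, 0], [0, 0, -16, 0, 0, 0, 0], [0, 0, -16, 0, 0, 0, 0]]
  ]
}}

```text
time_s: 29.7
ee_pos: [0.452, -0.3642, 0.1429]
eef_rot: [-3.136, -0.003, -1.671]
force: [-0.6, -0.4, -2.3]
grip_width: 0.0391
```

```bash
python3 - <<'E'
from h import *
import pickle
o=ctrl.get_obs(); print(o["ee_pos"],o["eef_rot"],o["grip_width"])
c=cam("wrist"); pickle.dump((c,o),open("w16.pkl","wb")); heldhole(c,o)
print(row(goal(2,76.3,-110,20),-np.pi/2+PSI,o))
E
```

```text
[ 0.45195878 -0.36420951  0.14290524] [-3.13638329e+00 -2.70360548e-03 -1.67064540e+00] 0.03910210349034299
hole [ 18  19  28  28 616] fwd 75.6 left 0.4
[-32.761, 10.742, 9.416, -0.005, -0.003, -0.054]
```

{"method": "play_rows", "body": {
  "steps": [
    [[-2, 3, 0, 0, 0, 0, 0], [-5, 6, 0, 0, 0, 0, 0], [-9, 8, 0, 0, 0, -0.02, 0], [-13, 10, 0, 0, 0, -0.054, 0], [-17, 10.7, 0, 0, 0, -0.054, 0], [-21, 10.7, 0, 0, 0, -0.054, 0], [-25, 10.7, 0, 0, 0, -0.054, 0], [-29, 10.7, 2, 0, 0, -0.054, 0], [-32, 10.7, 4, 0, 0, -0.054, 0], [-32.8, 10.7, 6, 0, 0, -0.054, 0], [-32.8, 10.7, 8, 0, 0, -0.054, 0], [-32.8, 10.7, 9.4, 0, 0, -0.054, 0], [-32.8, 10.7, 9.4, 0, 0, -0.054, 0], [-32.8, 10.7, 9.4, 0, 0, -0.054, 0]]
  ]
}}

```text
time_s: 30.92
ee_pos: [0.3769, -0.0266, 0.0457]
eef_rot: [3.141, -0.001, -1.617]
force: [-0.7, 0.1, -1.2]
grip_width: 0.0388
```

```bash
python3 - <<'E'
from h import *
o=ctrl.get_obs(); print(o["ee_pos"],o["eef_rot"],o["grip_width"])
for dx,zl in((-110,8),(-1,8),(-1,2.2)): print(row(goal(2,75.6,dx,zl),-np.pi/2+PSI,o))
E
```

```text
[ 0.37690349 -0.02661249  0.04574182] [ 3.14125491e+00 -6.83138725e-04 -1.61665684e+00] 0.03878374326537616
[0.115, -0.205, 1.044, 0.0, -0.001, 0.0]
[0.117, -11.105, 1.041, 0.0, -0.001, 0.0]
[0.116, -11.105, 1.621, 0.0, -0.001, 0.0]
```

{"method": "play_rows", "body": {
  "steps": [
    [[0.1, -0.2, 1.0, 0, 0, 0, 0], [0.1, -1.2, 1.0, 0, 0, 0, 0], [0.1, -2.7, 1.0, 0, 0, 0, 0], [0.1, -4.2, 1.0, 0, 0, 0, 0], [0.1, -5.7, 1.0, 0, 0, 0, 0], [0.1, -7.2, 1.0, 0, 0, 0, 0], [0.1, -8.7, 1.0, 0, 0, 0, 0], [0.1, -10.2, 1.0, 0, 0, 0, 0], [0.1, -11.1, 1.0, 0, 0, 0, 0], [0.1, -11.1, 1.0, 0, 0, 0, 0], [0.1, -11.1, 1.3, 0, 0, 0, 0], [0.1, -11.1, 1.6, 0, 0, 0, 0], [0.1, -11.1, 1.6, 0, 0, 0, 0]]
  ]
}}

```text
time_s: 32.0
ee_pos: [0.4871, -0.0327, 0.0294]
eef_rot: [3.141, -0.001, -1.617]
force: [0.4, -0.5, -1.4]
grip_width: 0.0393
```

```bash
python3 - <<'E'
from h import *
import pickle
o=ctrl.get_obs(); print(o["ee_pos"],o["eef_rot"],o["force"],o["grip_width"], tobr(o["ee_pos"]))
c=cam("wrist"); pickle.dump((c,o),open("w17.pkl","wb")); cv2.imwrite("pics/w17.png",c["img"]); holes(c,.06)
E
```

```text
[ 0.48710509 -0.03268394  0.02935824] [ 3.14073617e+00 -5.96062698e-04 -1.61682411e+00] [ 0.42005505 -0.46790381 -1.40215173] 0.0392829470872729 [[-77.3   0.2  29.4]]
plate/bright+brown area 296 wh [21 19] ctr [251.9 124.5] br [[ 1.6  0.2 96. ]]
inner area 296 wh [21 19] ctr [251.9 124.5] br [[ 0.6  0.3 60. ]]
```

{"method": "play_rows", "body": {
  "steps": [
    [[0, 0, 0, 0, 0, 0, 0.7], [0, 0, 0, 0, 0, 0, 0.7], [0, 0, 0, 0, 0, 0, 0.7], [0, 0, 0, 0, 0, 0, 0.7], [0, 0.5, -4, 0, 0, 0, 0.8], [0, 1, -8, 0, 0, 0, 1], [0, 2, -12, 0, 0, 0, 1], [0, 3, -16, 0, 0, 0, 1], [-4, 4, -20, 0, 0, 0, 1], [-8, 4, -24, 0, 0, 0, 1], [-12, 4, -26, 0, 0, 0, 1], [-16, 4, -26, 0, 0, 0, 1], [-20, 4, -26, 0, 0, 0, 1], [-20, 4, -26, 0, 0, 0, 1]]
  ]
}}

```text
time_s: 33.22
ee_pos: [0.4564, 0.1722, 0.2906]
eef_rot: [-3.141, 0.0, -1.616]
force: [1.2, 0.6, 0.1]
grip_width: 0.0941
```

```bash
python3 - <<'E'
from h import *
import pickle
o=ctrl.get_obs(); print(o["ee_pos"],o["eef_rot"])
c=cam("wrist"); pickle.dump((c,o),open("w18.pkl","wb")); cv2.imwrite("pics/w18.png",c["img"])
for p in plates(c): print([np.round(q,3) for q in p])
print(pick((.5358,.3701),.108,o,.015))
E
```

```text
[0.45635052 0.17221385 0.29058971] [-3.14081674e+00  3.94362031e-04 -1.61550093e+00]
[np.float64(491.467), np.float64(366.341), np.float64(134.398), np.float64(46.582), np.float64(0.093), array([536.014, 371.618]), array([132.438, 124.7  ])]
[-18.972, 0.381, 27.566, -0.001, 0.0, -0.153]
```

{"method": "play_rows", "body": {
  "steps": [
    [[-4, 0, 2, 0, 0, -0.05, 1], [-8, 0.2, 5, 0, 0, -0.1, 1], [-12, 0.4, 9, 0, 0, -0.153, 1], [-16, 0.4, 13, 0, 0, -0.153, 1], [-19, 0.4, 17, 0, 0, -0.153, 0.7], [-19, 0.4, 21, 0, 0, -0.153, 0.7], [-19, 0.4, 25, 0, 0, -0.153, 0.7], [-19, 0.4, 27.6, 0, 0, -0.153, 0.7], [-19, 0.4, 27.6, 0, 0, -0.153, 0.7], [-19, 0.4, 27.6, 0, 0, -0.153, 0.7], [-19, 0.4, 27.6, 0, 0, -0.153, 0.7]]
  ]
}}

```text
time_s: 34.18
ee_pos: [0.4602, 0.3644, 0.0143]
eef_rot: [3.14, -0.0, -1.461]
force: [0.3, 0.9, 1.4]
grip_width: 0.066
```

```bash
python3 - <<'E'
from h import *
import pickle
o=ctrl.get_obs(); print(o["ee_pos"],o["eef_rot"],o["grip_width"])
c=cam("wrist"); pickle.dump((c,o),open("w19.pkl","wb")); held(c,o,.012-o["ee_pos"][2])
E
```

```text
[0.46023042 0.36444682 0.0142694 ] [ 3.14012497e+00 -5.61806481e-05 -1.46051714e+00] 0.06600739254625958
plate ctr [491.9 366.4 132.   42.1] yaw 0.101 toolyaw 0.11 hole fwd/left mm 75.8 -1.7
```

{"method": "play_rows", "body": {
  "steps": [
    [[0.15, 0, 1, 0, 0, 0, 0.7], [0.15, 0, 2, 0, 0, 0, 0.7], [0.15, 0, 3, 0, 0, 0, 0.7], [0.15, 0, 3.5, 0, 0, 0.008, 0.7], [0.15, 0, 3.5, 0, 0, 0.008, 0.7], [0.15, 0, 3.5, 0, 0, 0.008, 0], [0.15, 0, 3.5, 0, 0, 0.008, 0], [0.15, 0, 3.5, 0, 0, 0.008, 0], [0.15, 0, 3.5, 0, 0, 0.008, 0], [0.15, 0, 3.5, 0, 0, 0.008, 0], [0.15, 0, 3.5, 0, 0, 0.008, 0], [0.15, 0, 3.5, 0, 0, 0.008, 0]]
  ],
  "force": 60
}}

```text
time_s: 35.23
ee_pos: [0.4615, 0.3636, -0.0187]
eef_rot: [-3.14, 0.002, -1.469]
force: [-0.9, -1.8, 3.8]
grip_width: 0.0392
```

{"method": "play_rows", "body": {
  "steps": [
    [[0, 0, -1, 0, 0, 0, 0], [0, 0, -3, 0, 0, 0, 0], [0, 0, -5, 0, 0, 0, 0], [0, 0, -7, 0, 0, 0, 0], [0, 0, -10, 0, 0, 0, 0], [0, 0, -13, 0, 0, 0, 0], [0, 0, -16, 0, 0, 0, 0], [0, 0, -16, 0, 0, 0, 0], [0, 0, -16, 0, 0, 0, 0]]
  ]
}}

```text
time_s: 35.98
ee_pos: [0.4617, 0.3636, 0.1431]
eef_rot: [-3.137, 0.003, -1.469]
force: [0.3, -0.2, -2.1]
grip_width: 0.0389
```

```bash
python3 - <<'E'
from h import *
import pickle
o=ctrl.get_obs(); print(o["ee_pos"],o["eef_rot"],o["grip_width"])
c=cam("wrist"); pickle.dump((c,o),open("w20.pkl","wb")); heldhole(c,o)
print(row(goal(3,76,-110,20),-np.pi/2+PSI,o))
E
```

```text
[0.46167516 0.36359856 0.14309147] [-3.13724538  0.00316616 -1.46868145] 0.03887521262299629
hole [ 19  17  28  29 638] fwd 76.2 left -0.3
[38.119, 12.301, 8.205, -0.004, 0.003, 0.148]
```

{"method": "play_rows", "body": {
  "steps": [
    [[2, 3, 0, 0, 0, 0, 0], [5, 6, 0, 0, 0, 0.05, 0], [9, 9, 0, 0, 0, 0.1, 0], [13, 11, 0, 0, 0, 0.148, 0], [17, 12.3, 0, 0, 0, 0.148, 0], [21, 12.3, 0, 0, 0, 0.148, 0], [25, 12.3, 0, 0, 0, 0.148, 0], [29, 12.3, 0, 0, 0, 0.148, 0], [33, 12.3, 2, 0, 0, 0.148, 0], [36, 12.3, 4, 0, 0, 0.148, 0], [38.1, 12.3, 6, 0, 0, 0.148, 0], [38.1, 12.3, 7, 0, 0, 0.148, 0], [38.1, 12.3, 8.2, 0, 0, 0.148, 0], [38.1, 12.3, 8.2, 0, 0, 0.148, 0], [38.1, 12.3, 8.2, 0, 0, 0.148, 0]]
  ]
}}

```text
time_s: 37.28
ee_pos: [0.3767, -0.0281, 0.0576]
eef_rot: [3.14, 0.002, -1.617]
force: [-0.3, -0.3, -0.7]
grip_width: 0.0391
```

```bash
python3 - <<'E'
from h import *
o=ctrl.get_obs(); print(o["ee_pos"],o["eef_rot"],o["grip_width"])
for dx,zl in((-110,8),(-1,8),(-1,2.4)): print(row(goal(3,76.2,dx,zl),-np.pi/2+PSI,o))
E
```

```text
[ 0.37669178 -0.02807206  0.05760866] [ 3.14016326e+00  2.33061627e-03 -1.61675325e+00] 0.03909092541066838
[-0.028, -0.161, 1.031, 0.001, 0.002, 0.0]
[-0.028, -11.061, 1.015, 0.001, 0.002, 0.0]
[-0.027, -11.062, 1.575, 0.001, 0.002, 0.0]
```

{"method": "play_rows", "body": {
  "steps": [
    [[0, -0.2, 1.1, 0, 0, 0, 0], [0, -1.2, 1.1, 0, 0, 0, 0], [0, -2.7, 1.1, 0, 0, 0, 0], [0, -4.2, 1.1, 0, 0, 0, 0], [0, -5.7, 1.1, 0, 0, 0, 0], [0, -7.2, 1.1, 0, 0, 0, 0], [0, -8.7, 1.1, 0, 0, 0, 0], [0, -10.2, 1.1, 0, 0, 0, 0], [0, -11.1, 1.1, 0, 0, 0, 0], [0, -11.1, 1.1, 0, 0, 0, 0], [0, -11.1, 1.35, 0, 0, 0, 0], [0, -11.1, 1.55, 0, 0, 0, 0], [0, -11.1, 1.55, 0, 0, 0, 0]]
  ]
}}

```text
time_s: 38.37
ee_pos: [0.4868, -0.033, 0.0416]
eef_rot: [3.139, 0.002, -1.617]
force: [-1.1, 0.3, -0.7]
grip_width: 0.0391
```

```bash
python3 - <<'E'
from h import *
import pickle
o=ctrl.get_obs(); print(o["ee_pos"],o["eef_rot"],o["force"],o["grip_width"], tobr(o["ee_pos"]))
c=cam("wrist"); pickle.dump((c,o),open("w21.pkl","wb")); cv2.imwrite("pics/w21.png",c["img"]); holes(c,.072)
E
```

```text
[ 0.48684641 -0.03298553  0.04163553] [ 3.13943947e+00  2.44329645e-03 -1.61665065e+00] [-1.14793105  0.31614393 -0.70101641] 0.03906413936787377 [[-77.5  -0.2  41.6]]
plate/bright+brown area 262 wh [20 18] ctr [251.6 123.8] br [[ 1.5 -0.  96. ]]
inner area 262 wh [20 18] ctr [251.6 123.8] br [[ 0.8  0.1 72. ]]
```

{"method": "play_rows", "body": {
  "steps": [
    [[0, 0, 0, 0, 0, 0, 0.7], [0, 0, 0, 0, 0, 0, 0.7], [0, 0, 0, 0, 0, 0, 0.7], [0, 0, 0, 0, 0, 0, 0.7], [0, 0.5, -4, 0, 0, 0, 0.7], [0, 2, -6, 0, 0, 0, 0.4], [0, 4.5, -6, 0, 0, 0, 0], [0, 7.5, -6, 0, 0, 0, 0], [0, 7.5, -6, 0, 0, 0, 0], [0, 7.5, -6, 0, 0, 0, 0], [0, 7.5, -6, 0, 0, 0, 0]]
  ]
}}

```text
time_s: 39.33
ee_pos: [0.4128, -0.0299, 0.1024]
eef_rot: [3.141, 0.002, -1.617]
force: [0.2, 0.2, 0.2]
grip_width: 0.0293
```

```bash
python3 - <<'E'
from h import *
o=ctrl.get_obs(); print(tobr(o["ee_pos"]))
Rb=Ro.from_euler("z",PSI)
for x in(-140,-124,-120): print(x,row(O+Rb.apply([x/1000,0,-.016]),-np.pi/2+PSI,o))
E
```

```text
[[-151.6   -0.4  102.4]]
-140 [-0.017, -1.17, 11.836, 0.001, 0.002, -0.0]
-124 [-0.018, -2.77, 11.835, 0.001, 0.002, -0.0]
-120 [-0.018, -3.17, 11.834, 0.001, 0.002, -0.0]
```

{"method": "play_rows", "body": {
  "steps": [
    [[0, 0, 0, 0, 0, 0, 0], [0, 0, 0, 0, 0, 0, 0], [0, -0.3, 4, 0, 0, 0, 0], [0, -0.6, 8, 0, 0, 0, 0], [0, -1, 10.5, 0, 0, 0, 0], [0, -1.2, 11.8, 0, 0, 0, 0], [0, -1.2, 11.8, 0, 0, 0, 0], [0, -1.7, 11.8, 0, 0, 0, 0], [0, -2.2, 11.8, 0, 0, 0, 0], [0, -2.7, 11.8, 0, 0, 0, 0], [0, -2.9, 11.8, 0, 0, 0, 0], [0, -2.9, 11.8, 0, 0, 0, 0]]
  ]
}}

```text
time_s: 40.33
ee_pos: [0.4426, -0.031, -0.015]
eef_rot: [-3.141, 0.002, -1.617]
force: [-0.2, -0.4, 1.4]
grip_width: 0.0002
```

{"method": "play_rows", "body": {
  "steps": [
    [[0, -0.1, 0, 0, 0, 0, 0], [0, -0.2, 0, 0, 0, 0, 0], [0, -0.2, 0, 0, 0, 0, 0]]
  ]
}}

```text
time_s: 40.58
ee_pos: [0.4441, -0.031, -0.0148]
eef_rot: [3.141, 0.002, -1.617]
force: [-5.3, 1.1, 4.9]
grip_width: 0.0005
```

{"method": "play_rows", "body": {
  "steps": [
    [[0, -0.1, 0, 0, 0, 0, 0], [0, -0.2, 0, 0, 0, 0, 0], [0, -0.2, 0, 0, 0, 0, 0]]
  ]
}}

```text
time_s: 40.83
ee_pos: [0.4448, -0.031, -0.0149]
eef_rot: [3.138, 0.002, -1.617]
force: [-9.2, 0.1, 7.4]
grip_width: 0.0003
```

{"method": "play_rows", "body": {
  "steps": [
    [[0, -0.1, 0, 0, 0, 0, 0], [0, -0.2, 0, 0, 0, 0, 0], [0, -0.2, 0, 0, 0, 0, 0], [0, -0.2, 0, 0, 0, 0, 0]]
  ]
}}

```text
time_s: 41.17
ee_pos: [0.4447, -0.0309, -0.015]
eef_rot: [3.133, 0.003, -1.616]
force: [-15.0, 0.7, 12.8]
grip_width: 0.0004
```

{"method": "play_rows", "body": {
  "steps": [
    [[0, 0.5, 0, 0, 0, 0, 0], [0, 1.5, 0, 0, 0, 0, 0], [0, 2, -4, 0, 0, 0, 0], [0, 2, -8, 0, 0, 0, 0], [0, 1, -12, 0, 0, 0, 0.3], [0, -1, -16, 0, 0, 0, 0.6], [0, -3, -20, 0, 0, 0, 1], [0, -3.8, -24, 0, 0, 0, 1], [0, -3.8, -26, 0, 0, 0, 1], [0, -3.8, -26, 0, 0, 0, 1], [0, -3.8, -26, 0, 0, 0, 1]]
  ]
}}

```text
time_s: 42.08
ee_pos: [0.4852, -0.0335, 0.2455]
eef_rot: [3.136, 0.002, -1.616]
force: [-1.0, 0.3, -1.9]
grip_width: 0.0436
```

```bash
python3 - <<'E'
from h import *
import pickle
o=ctrl.get_obs(); print(o["ee_pos"],o["eef_rot"])
c=cam("wrist"); pickle.dump((c,o),open("w22.pkl","wb"))
print("cam",-c["T"][:3,:3].T@c["T"][:3,3])
x,y=proj(c,O+[0,0,.096])[0].round().astype(int)
s=c["img"][y-20:y+21,x-20:x+21]; 
t=c["img"][y-40:y+90,x-65:x+65]
v=np.hstack([cv2.resize(s,(400,400),interpolation=cv2.INTER_CUBIC),cv2.resize(t,(400,400),interpolation=cv2.INTER_CUBIC)])
cv2.imwrite("pics/w22.png",v); print(x,y)
for z in(.096,.084,.072,.036,.024,0): print(z,(proj(c,O+[0,0,z])[0]-[x-20,y-20])*400/41)
P=proj(c,[.625,.262,.112])[0]; print("pin",P)
u,w=P.astype(int); cv2.imwrite("pics/pin.png",c["img"][max(w-40,0):w+40,max(u-40,0):u+40])
E
```

```text
[ 0.48521132 -0.03345229  0.24547109] [ 3.13577338e+00  2.36766117e-03 -1.61644043e+00]
cam [ 0.568705   -0.03809764  0.44727362]
252 119
0.096 [197.69744901 192.03252776]
0.084 [198.09311879 190.80700216]
0.072 [198.46356561 189.65961675]
0.036 [199.44558164 186.61809198]
0.024 [199.73590538 185.71891479]
0 [200.269944   184.06493998]
pin [-4.29765519 81.21529797]
```

View pics/w22.png

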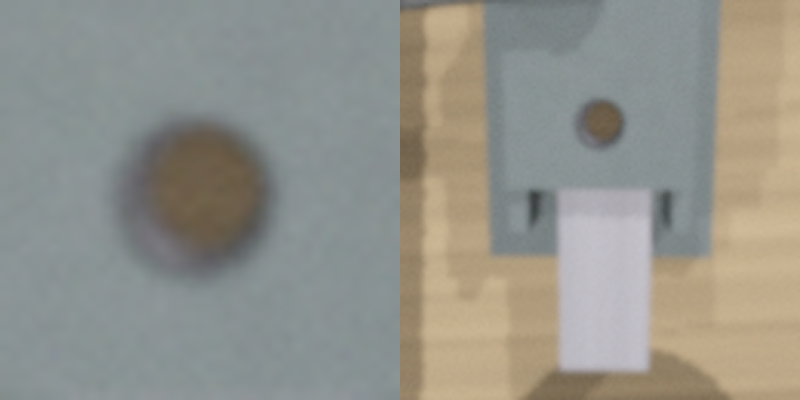

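```bash
python3 - <<'E'
from h import *
o=ctrl.get_obs()
print(row([.545,.262,.26],-np.pi/2+PSI,o))
E
```

```text
[-29.787, -4.675, -1.547, 0.008, 0.003, 0.0]
```

{"method": "play_rows", "body": {
  "steps": [
    [[-4, -0.5, -1.5, 0, 0, 0, 0.6], [-8, -1, -1.5, 0, 0, 0, 0.6], [-12, -2, -1.5, 0, 0, 0, 0.6], [-16, -3, -1.5, 0, 0, 0, 0.6], [-20, -4, -1.5, 0, 0, 0, 0.6], [-24, -4.7, -1.5, 0.008, 0, 0, 0.6], [-28, -4.7, -1.5, 0.008, 0.003, 0, 0.6], [-29.8, -4.7, -1.5, 0.008, 0.003, 0, 0.6], [-29.8, -4.7, -1.5, 0.008, 0.003, 0, 0.6], [-29.8, -4.7, -1.5, 0.008, 0.003, 0, 0.6]]
  ]
}}

```text
time_s: 42.97
ee_pos: [0.5446, 0.2625, 0.2576]
eef_rot: [3.139, -0.002, -1.615]
force: [-0.4, -0.3, -0.3]
grip_width: 0.0563
```

```bash
python3 - <<'E'
from h import *
import pickle
o=ctrl.get_obs(); print(o["ee_pos"],o["eef_rot"],o["grip_width"])
c=cam("wrist"); pickle.dump((c,o),open("w23.pkl","wb"))
P=proj(c,[.622,.262,.112])[0]; print(P)
hsv=cv2.cvtColor(c["img"],cv2.COLOR_BGR2HSV)
m=((hsv[...,1]<50)&(hsv[...,2]>80)).astype(np.uint8)
n,l,st,ce=cv2.connectedComponentsWithStats(m)
for i in range(1,n):
    if np.hypot(*(ce[i]-P))<40 and st[i,4]>50: print(st[i],ce[i],toplane(c,ce[i],.112))
u,w=P.astype(int); print(hsv[w-20:w+21:2,u-24:u+25:2,1]); print(hsv[w-20:w+21:2,u-24:u+25:2,2])
E
```

```text
[0.54463689 0.26246353 0.25762564] [ 3.13875723e+00 -1.67657319e-03 -1.61488496e+00] 0.0562694063820077
[249.88285988 120.63598728]
[238 101  24  26 498] [249.58433735 113.84939759] [[0.62989741 0.26198654 0.112     ]]
[[ 73  81 129 137 140 139 137 138 135 143 140 124 110 121 126 138 141 142
  138 141 139 141 123  86  76]
 [ 72  89 131 139 139 137 135 138 137 106  41   5   5   4  17  69 122 137
  140 138 141 142 127  81  71]
 [ 77  93 136 138 134 138 134 135  88  20   2   5   5   5   5   0  33 115
  137 146 138 139 117  79  78]
 [ 76  93 137 138 139 136 137 107  17   3   5   5   5   5   3   6   5  41
  122 136 139 138 115  76  74]
 [ 77 101 138 142 139 138 128  38   3   3   6   8   5   5   3   3   5   8
   70 140 142 133 101  76  75]
 [ 79 105 137 140 143 137  98  11   3   5   3   5   5   2   5   3   3   5
   31 128 137 136  96  76  75]
 [ 78 113 140 136 134 131  83   2   5   5   5   3   3   3   5   5   5   3
   19 117 139 133  90  76  76]
 [ 86 117 139 138 135 131  74   2   5   2   6   6   5   6   6   5   3   5
    8 102 140 130  89  73  76]
 [ 84 122 138 139 138 134  82   2   3   6
[... 2830 characters left out ...]
31 132 130 139 146 148 147 145 145 145
  144 147 148 162 171 170 171]
 [152 133 134 133 136 133 135 135 133 133 140 149 149 150 148 149 149 148
  148 150 148 163 171 173 172]
 [145 129 129 131 130 132 131 132 135 136 141 151 151 150 150 150 148 150
  151 146 152 166 171 170 171]
 [147 136 134 131 131 128 131 128 128 131 136 146 151 150 150 147 151 153
  150 151 157 172 177 177 175]
 [167 160 158 155 151 146 142 139 136 134 134 143 147 146 148 146 146 147
  148 149 158 175 178 177 178]
 [171 170 169 171 169 167 166 165 161 160 155 157 159 154 152 151 146 149
  148 148 161 181 180 179 180]
 [170 169 168 168 168 167 166 168 167 165 166 165 164 164 162 164 161 158
  159 166 172 181 180 182 182]]
```

```bash
python3 - <<'E'
from h import *
o=ctrl.get_obs()
print(row([.6285,.262,.14],-np.pi/2+PSI,o),row([.6285,.262,.073],-np.pi/2+PSI,o))
E
```

```text
[-0.441, -8.379, 11.798, 0.002, -0.001, 0.001] [-0.45, -8.394, 18.498, 0.002, -0.001, 0.001]
```

{"method": "play_rows", "body": {
  "steps": [
    [[-0.4, -4, 4, 0, 0, 0, 0.6], [-0.4, -8, 8, 0, 0, 0, 0.6], [-0.4, -8.4, 11.8, 0, 0, 0, 0.6], [-0.4, -8.4, 11.8, 0, 0, 0, 0.6], [-0.4, -8.4, 15, 0, 0, 0, 0.6], [-0.4, -8.4, 17, 0, 0, 0, 0.6], [-0.4, -8.4, 18.4, 0, 0, 0, 0.6], [-0.4, -8.4, 18.4, 0, 0, 0, 0.6]]
  ]
}}

```text
time_s: 43.68
ee_pos: [0.6271, 0.2591, 0.0702]
eef_rot: [3.134, -0.004, -1.618]
force: [0.1, 0.1, 0.5]
grip_width: 0.0566
```

{"method": "play_rows", "body": {
  "steps": [
    [[0, 0, 0, 0, 0, 0, 0], [0, 0, 0, 0, 0, 0, 0], [0, 0, 0, 0, 0, 0, 0], [0, 0, 0, 0, 0, 0, 0], [0, 0, 0, 0, 0, 0, 0], [0, 0, 0, 0, 0, 0, 0]]
  ],
  "force": 20
}}

```text
time_s: 44.18
ee_pos: [0.6276, 0.2596, 0.0713]
eef_rot: [3.136, -0.003, -1.618]
force: [0.0, 1.4, 4.4]
grip_width: 0.0303
```

{"method": "play_rows", "body": {
  "steps": [
    [[0, 0, 0, 0, 0, 0, 0], [0, 0, -1, 0, 0, 0, 0], [0, 0, -3, 0, 0, 0, 0], [0, 0, -6, 0, 0, 0, 0], [0, 0, -9, 0, 0, 0, 0], [0, 0, -13, 0, 0, 0, 0], [0, 0, -17, 0, 0, 0, 0], [0, 0, -20, 0, 0, 0, 0], [0, 0, -20, 0, 0, 0, 0]]
  ],
  "force": 40
}}

```text
time_s: 44.93
ee_pos: [0.6299, 0.2602, 0.2795]
eef_rot: [-3.138, 0.001, -1.618]
force: [0.4, 0.4, -1.3]
grip_width: 0.0293
```

```bash
cat >> h.py <<'E'
def pinhead(c,o):
    e=o["ee_pos"];R=Ro.from_euler("xyz",o["eef_rot"]).as_matrix(); f=-R[:,1]; l=-R[:,0]
    zt=e[2]+.112-.0713
    P=proj(c,[e[0],e[1],zt])[0].round().astype(int)
    s=c["img"][P[1]-40:P[1]+40,P[0]-60:P[0]+60]; cv2.imwrite("pics/ph.png",cv2.resize(s,(800,533),interpolation=cv2.INTER_CUBIC)); return P
E
python3 - <<'E'
from h import *
import pickle
o=ctrl.get_obs(); print(o["ee_pos"],o["eef_rot"],o["grip_width"],o["force"])
c=cam("wrist"); pickle.dump((c,o),open("w24.pkl","wb")); P=pinhead(c,o); print(P)
g=cv2.cvtColor(c["img"],cv2.COLOR_BGR2HSV)
print(g[P[1]-30:P[1]+30:2,P[0]-40:P[0]+41:4,2])
print(row(O+[0,0,.26],-np.pi/2+PSI,o))
E
```

```text
[0.62987985 0.2602247  0.27947717] [-3.13784939e+00  7.67486210e-04 -1.61810398e+00] 0.029284855474032846 [ 0.42122198  0.43322795 -1.2728774 ]
[252 250]
[[187 185 187 187 189 188 188  99  81  85  85  87  88 131 183 183 178 143
  143 141 141]
 [186 185 185 186 187 187 170  79  82  83  83  86  85  93 171 188 183 144
  144 144 143]
 [186 186 188 187 186 189 134  82  82  87  88  89  87  90 129 188 183 145
  146 149 147]
 [188 188 186 177 160 183  94  81  89 114 124 129 117  93  89 189 175 132
  145 150 150]
 [188 185 167 130 105 138  77  81 112 150 151 152 146 129  98 176 128 108
  126 145 150]
 [183 150 115 103  89  64  77 109 147 153 157 154 151 149 127 148  66 101
  100 112 137]
 [164 101 102 102  83  56  79 144 155 154 158 157 154 152 147 122  52 107
  104 102 107]
 [143 103 100 101  77  59 105 152 158 156 155 157 154 151 153 127  31  99
   99  98 103]
 [121  99 102 103  67  65 132 154 156 154 155 157 157 154 150 145  40 100
   99 102 101]
 [105  98 102  99  53  77 151 155 153 157 155 154 158 154 151 154  63  95
   98  99 104]
 [ 97 102 101 105  42  97 154 157 153 157 157 156 160 15
[... 1070 characters left out ...]
190 192 153  19
   71 101 104]
 [100 102  97  27  66 193 192 192 187 175 160 161 168 189 194 192 163  21
   55 106 101]
 [102 101  92  22  91 194 194 195 193 192 188 193 192 195 196 197 180  19
   45  99  97]
 [ 99 101  84  28  98 192 193 193 193 190 192 192 193 191 194 195 184  24
   36 101 103]
 [103 102  78  21 115 189 188 189 191 188 188 189 187 187 189 186 177  24
   25  92  96]
 [103  99  67  22 127 185 185 186 184 184 183 184 183 181 181 180 178  33
   25  86  85]
 [100 101  54  23 142 179 183 180 183 180 180 179 180 180 180 181 179  39
   23  82  86]
 [103 103  43  22 147 180 180 181 181 182 182 183 183 182 183 185 183  52
   10  76  86]]
[29.941, 5.155, 1.905, -0.004, 0.001, -0.001]
```

View pics/ph.png

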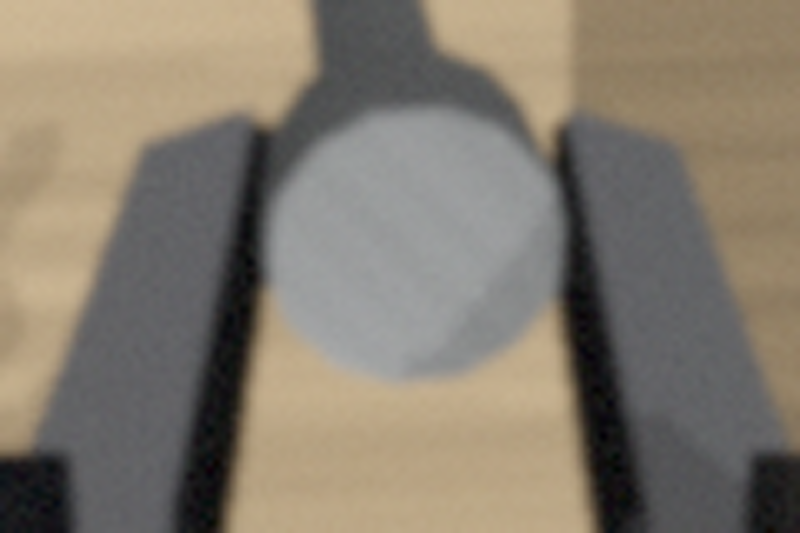

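```bash
python3 - <<'E'
from h import *
import pickle
c,o=pickle.load(open("w24.pkl","rb")); e=o["ee_pos"]
R=Ro.from_euler("xyz",o["eef_rot"]).as_matrix(); f=-R[:,1]; l=-R[:,0]
zt=e[2]+.112-.0713
h=toplane(c,[252+17/6.667,250-24/6.667],zt)[0]; q=h-e; print("head rel fwd,left",q@f,q@l)
for dz in(0,-.02,-.05,-.08,-.112): print(dz,(proj(c,h+[0,0,dz])[0]-[192,210])*6.667)
# shank edges along rows above the head
im=c["img"]; g=im.max(2).astype(int)
for r in range(180,226,5):
    x=np.where(g[r,225:275]<120)[0]; print(r,(x.min()+225,x.max()+225) if len(x) else None)
E
```

```text
head rel fwd,left 0.0030239874503213016 -0.0014379864767826772
0 [417.02 242.68]
-0.02 [416.04413786 158.86927839]
-0.05 [414.88855874  59.76556127]
-0.08 [413.99278695 -16.95202638]
-0.112 [413.23587099 -81.70657593]
180 None
185 None
190 None
195 None
200 (np.int64(240), np.int64(251))
205 (np.int64(239), np.int64(252))
210 (np.int64(239), np.int64(254))
215 (np.int64(240), np.int64(255))
220 (np.int64(240), np.int64(263))
225 (np.int64(236), np.int64(268))
```

```bash
cat >> h.py <<'E'
from scipy.optimize import least_squares
def pinaxis(c,o,verb=1):
    "head-top centre (from bright disc) and axis lean; returns h, a(left), b(fwd) per unit down"
    e=o["ee_pos"];R=Ro.from_euler("xyz",o["eef_rot"]).as_matrix()
    f=np.array([np.cos(o["eef_rot"][2]+np.pi/2),np.sin(o["eef_rot"][2]+np.pi/2),0]); l=np.array([-f[1],f[0],0])
    zt=e[2]+.112-.0713
    g=c["img"].max(2).astype(int); P=proj(c,e+f*.003+[0,0,.0407])[0].round().astype(int)
    hsv=cv2.cvtColor(c["img"],cv2.COLOR_BGR2HSV)
    m=((hsv[...,1]<50)&(hsv[...,2]>128)).astype(np.uint8)
    n,lab,st,ce=cv2.connectedComponentsWithStats(m)
    i=lab[P[1],P[0]]; b=st[i]; cc=np.array([b[0]+(b[2]-1)/2,b[1]+(b[3]-1)/2]); 
    if verb: print("disc",b,cc,ce[i])
    h=toplane(c,cc,zt)[0]
    return h,f,l,g,hsv
E
python3 - <<'E'
from h import *
import pickle
c,o=pickle.load(open("w24.pkl","rb"))
h,f,l,g,hsv=pinaxis(c,o)
print((h-o["ee_pos"])@f,(h-o["ee_pos"])@l)
S=hsv[...,1]
for r in range(192,222,3): print(r,S[r,232:264].tolist())
E
```

```text
disc [ 232  226   43   42 1428] [253.  246.5] [253.62254902 246.87464986]
0.002801823225317047 -0.0004826885041804075
192 [75, 74, 73, 74, 74, 78, 77, 80, 77, 77, 79, 81, 80, 82, 84, 87, 87, 91, 91, 94, 95, 96, 103, 100, 103, 108, 108, 111, 110, 116, 122, 115]
195 [75, 76, 77, 74, 74, 78, 77, 76, 76, 75, 73, 76, 74, 76, 78, 75, 78, 72, 76, 76, 77, 75, 74, 77, 76, 74, 77, 75, 73, 72, 72, 73]
198 [74, 74, 77, 78, 77, 74, 74, 69, 66, 56, 38, 29, 19, 24, 16, 23, 35, 48, 62, 70, 74, 79, 75, 74, 77, 71, 75, 75, 72, 72, 72, 76]
201 [72, 71, 72, 72, 71, 70, 65, 48, 6, 9, 6, 3, 6, 6, 3, 0, 3, 9, 14, 35, 65, 72, 71, 73, 72, 72, 69, 71, 70, 72, 71, 74]
204 [72, 72, 72, 69, 74, 65, 58, 22, 9, 6, 3, 0, 6, 3, 6, 3, 6, 0, 6, 3, 24, 57, 68, 71, 70, 72, 71, 70, 70, 73, 71, 72]
207 [68, 69, 69, 68, 67, 66, 55, 25, 6, 6, 6, 3, 3, 9, 9, 9, 9, 6, 8, 3, 9, 29, 57, 70, 68, 70, 70, 70, 71, 71, 71, 73]
210 [70, 70, 70, 72, 73, 67, 57, 29, 3, 6, 3, 16, 3, 9, 3, 9, 6, 6, 12, 3, 8, 5, 30, 61, 70, 68, 69, 69, 71, 69, 70, 69]
213 [68, 71, 69, 70, 71, 70, 66, 53, 14, 3, 6, 6, 12, 12, 3, 6, 9, 3, 6, 3, 3, 8, 5, 33, 59, 66, 68, 71, 71, 70, 74, 73]
216 [70, 73, 71, 70, 70, 71, 68, 51, 20, 6, 3, 6, 9, 9, 6, 6, 6, 6, 9, 11, 6, 9, 6, 8, 34, 57, 65, 68, 70, 70, 71, 71]
219 [70, 70, 70, 68, 72, 72, 68, 62, 31, 6, 6, 9, 12, 12, 6, 9, 9, 3, 6, 9, 6, 3, 9, 6, 6, 6, 11, 18, 30, 46, 56, 63]
```

{"method": "play_rows", "body": {
  "steps": [
    [[4, 1, 0, 0, 0, 0, 0], [8, 2, 0, 0, 0.02, 0, 0], [12, 3, 0, 0, 0.04, 0, 0], [16, 4, 0, 0, 0.06, 0, 0], [20, 5, 0, 0, 0.085, 0, 0], [24, 5.4, 0, 0, 0.085, 0, 0], [28, 5.4, 0, 0, 0.085, 0, 0], [29.9, 5.4, 0, 0, 0.085, 0, 0], [29.9, 5.4, 0, 0, 0.085, 0, 0], [29.9, 5.4, 0, 0, 0.085, 0, 0], [29.9, 5.4, 0, 0, 0.085, 0, 0]]
  ]
}}

```text
time_s: 45.9
ee_pos: [0.561, -0.0356, 0.2745]
eef_rot: [3.139, -0.086, -1.618]
force: [-0.6, 1.0, -1.9]
grip_width: 0.0296
```

```bash
cat >> h.py <<'E'
def pincheck(o,c):
    h,f,l,g,hsv=pinaxis(c,o); S=hsv[...,1]; V=hsv[...,2]
    print("head top br",tobr(h),"rel fwd/left",((h-o["ee_pos"])@f).round(4),((h-o["ee_pos"])@l).round(4))
    for s in(.05,.06,.07,.08,.09,.1,.108):
        u=proj(c,h-[0,0,s])[0]; r=int(round(u[1])); a=max(int(u[0])-20,0)
        print(s,u.round(1),"V",V[r,a:a+41:1].tolist())
E
python3 - <<'E'
from h import *
import pickle
o=ctrl.get_obs(); print(o["ee_pos"],o["eef_rot"],o["grip_width"])
c=cam("wrist"); pickle.dump((c,o),open("w25.pkl","wb")); cv2.imwrite("pics/w25.png",c["img"])
pincheck(o,c)
E
```

```text
[ 0.56096405 -0.0355577   0.2745425 ] [ 3.13930683 -0.08564817 -1.61781126] 0.029575157217563507
disc [     0      0    512    384 187194] [255.5 191.5] [254.70773102 194.75305832]
head top br [[ 36.    2.2 315.2]] rel fwd/left 0.0393 0.0015
0.05 [249.3 174.6] V [145, 145, 147, 148, 143, 134, 130, 121, 113, 103, 97, 91, 91, 89, 94, 94, 95, 97, 97, 116, 129, 142, 145, 143, 145, 143, 144, 142, 142, 141, 142, 143, 145, 143, 142, 141, 144, 143, 141, 138, 136]
0.06 [248.4 172.1] V [145, 140, 145, 144, 145, 141, 138, 130, 113, 101, 95, 86, 83, 84, 83, 90, 89, 92, 104, 119, 130, 140, 143, 144, 145, 145, 143, 143, 142, 140, 143, 142, 143, 144, 144, 144, 144, 142, 144, 142, 143]
0.07 [247.6 169.8] V [146, 144, 144, 146, 144, 144, 144, 144, 138, 132, 117, 98, 84, 82, 79, 80, 85, 98, 111, 124, 135, 141, 143, 146, 143, 143, 145, 145, 143, 141, 144, 143, 142, 145, 143, 145, 145, 143, 143, 142, 140]
0.08 [246.8 167.7] V [144, 143, 143, 145, 144, 146, 145, 144, 138, 145, 142, 141, 136, 132, 128, 126, 125, 129, 134, 142, 142, 143, 142, 141, 147, 145, 147, 147, 145, 145, 145, 144, 143, 142, 144, 143, 143, 141, 141, 143, 142]
0.09 [246.1 165.7] V [147, 143, 144, 144, 143, 143, 146, 146, 146, 145, 144, 145, 145, 144, 145, 143, 146, 143, 145, 144, 146, 142, 143, 143, 142, 147, 147, 146, 145, 144, 145, 144, 143, 146, 145, 142, 144, 144, 141, 142, 141]
0.1 [245.4 163.9] V [144, 145, 145, 146, 147, 145, 143, 145, 145, 147, 145, 144, 146, 145, 145, 143, 144, 145, 144, 143, 141, 140, 141, 140, 142, 145, 144, 143, 144, 144, 142, 143, 143, 144, 144, 146, 145, 143, 143, 144, 146]
0.108 [244.9 162.5] V [145, 145, 146, 145, 147, 145, 146, 145, 145, 144, 146, 147, 147, 145, 145, 144, 145, 146, 143, 143, 145, 143, 144, 141, 142, 142, 143, 142, 141, 142, 143, 144, 142, 142, 144, 145, 142, 144, 144, 143, 144]
```

```bash
python3 - <<'E'
from h import *
import pickle
for n in("w24","w25"):
    c,o=pickle.load(open(n+".pkl","rb")); g=cv2.cvtColor(c["img"],cv2.COLOR_BGR2GRAY)
    s=g[205:285,200:310]; big=cv2.resize(s,None,fx=3,fy=3,interpolation=cv2.INTER_CUBIC)
    r=cv2.HoughCircles(big,cv2.HOUGH_GRADIENT_ALT,1.5,20,param1=120,param2=.6,minRadius=50,maxRadius=80)
    print(n,None if r is None else [(q[:2]/3+[200,205]).round(1).tolist()+[q[2]/3] for q in r[0]])
c,o=pickle.load(open("w25.pkl","rb")); V=c["img"].max(2)
for r in range(160,275,5): print(r,V[r,226:284:2].tolist())
E
```

```text
w24 [[254.5, 244.0, np.float32(23.516253)]]
w25 [[256.0, 246.0, np.float32(20.717363)]]
160 [144, 145, 145, 146, 147, 147, 141, 148, 145, 145, 145, 143, 145, 145, 143, 144, 143, 149, 144, 142, 143, 143, 135, 139, 176, 184, 180, 179, 179]
165 [145, 144, 144, 144, 145, 146, 145, 145, 144, 145, 142, 143, 146, 142, 144, 146, 144, 145, 143, 144, 143, 140, 136, 144, 177, 182, 185, 185, 185]
170 [145, 144, 146, 144, 144, 132, 98, 82, 80, 98, 124, 141, 146, 143, 145, 141, 143, 145, 145, 143, 142, 140, 132, 142, 175, 178, 179, 179, 178]
175 [146, 148, 145, 148, 134, 121, 103, 91, 89, 94, 97, 116, 142, 143, 143, 142, 141, 143, 143, 141, 143, 138, 131, 148, 179, 183, 183, 184, 184]
180 [146, 146, 145, 144, 142, 123, 109, 127, 123, 101, 107, 136, 144, 143, 141, 144, 145, 143, 142, 142, 143, 140, 135, 148, 178, 182, 182, 183, 181]
185 [145, 147, 144, 145, 146, 147, 147, 146, 143, 145, 143, 142, 142, 146, 146, 144, 144, 144, 143, 144, 141, 139, 133, 150, 175, 176, 174, 177, 176]
190 [145, 147, 145, 144, 147, 147, 146, 147, 146, 145, 144, 143, 145, 144, 144, 143, 144, 141, 143, 142, 143, 138, 133, 
[... 1577 characters left out ...]
, 65, 95]
250 [44, 18, 35, 87, 106, 113, 113, 111, 109, 109, 110, 111, 111, 109, 107, 107, 111, 112, 111, 99, 90, 89, 87, 92, 85, 56, 15, 38, 84]
255 [24, 18, 56, 116, 114, 109, 110, 112, 109, 110, 112, 111, 107, 110, 111, 108, 96, 92, 89, 89, 91, 90, 85, 91, 100, 52, 15, 33, 60]
260 [15, 28, 85, 140, 143, 133, 116, 113, 112, 110, 111, 113, 111, 110, 99, 89, 89, 90, 89, 89, 89, 91, 124, 151, 149, 87, 27, 20, 38]
265 [25, 41, 120, 150, 149, 149, 149, 147, 134, 123, 117, 108, 100, 94, 91, 89, 91, 96, 111, 131, 143, 149, 152, 152, 151, 118, 40, 16, 23]
270 [22, 71, 140, 147, 149, 148, 148, 147, 147, 147, 146, 148, 146, 146, 146, 146, 149, 144, 148, 146, 143, 144, 141, 144, 146, 135, 70, 20, 20]
```

```bash
cat >> h.py <<'E'
def pinaxis2(c,o,disc=(254,246.8),sh=((215.,247.2),(205.,245.6),(198.5,244.8))):
    e=o["ee_pos"];zt=e[2]+.112-.0713
    h=toplane(c,disc,zt)[0]
    ry=Ro.from_euler("z",PSI).as_matrix(); f,l=ry[:,0],ry[:,1]
    sh=np.array(sh)
    def res(p):
        a=np.array([0,0,-1.])+p[0]*l+p[1]*f
        s=p[2:]; q=proj(c,h+s[:,None]*a)
        return np.r_[(q[:,1]-sh[:,0]),(q[:,0]-sh[:,1]),(s[2]-.112)*2000]
    r=least_squares(res,[0,0,.06,.09,.112]); p=r.x
    tip=h+.112*(np.array([0,0,-1.])+p[0]*l+p[1]*f)
    print("head",tobr(h),"lean left,fwd",p[:2].round(3),"s",p[2:].round(3),"res",r.fun.round(1),"tip",tobr(tip))
E
python3 - <<'E'
from h import *
import pickle
for n in("w24","w25"):
    c,o=pickle.load(open(n+".pkl","rb")); pinaxis2(c,o)
print("ear hole seen:",tobr(toplane(c,[242.2,175.3],.096)),"expected px",proj(c,O+[0,0,.096]))
E
```

```text
head [[ 54.5 298.2 320.2]] lean left,fwd [ 0.084 -0.005] s [0.061 0.09  0.112] res [-0.1 -0.   0.1  0.5  0.1 -0.4 -0. ] tip [[ 53.9 307.6 208.2]]
head [[ -0.5   3.1 315.2]] lean left,fwd [-0.002 -0.011] s [0.062 0.09  0.112] res [-0.1 -0.   0.1  0.5  0.1 -0.4  0. ] tip [[ -1.6   2.8 203.2]]
ear hole seen: [[ 0.2 -0.2 96. ]] expected px [[242.05303799 175.42076088]]
```

```bash
cat >> h.py <<'E'
def shift(d,o):
    "bracket-frame mm -> tool cm"
    return (Ro.from_euler("xyz",o["eef_rot"]).inv().apply(Ro.from_euler("z",PSI).apply(np.array(d)/10))).round(2).tolist()
E
python3 - <<'E'
from h import *
o=ctrl.get_obs(); print(o["ee_pos"])
for d in((1,-2.9,0),(1,-2.9,-80),(1,-2.9,-100)): print(d,shift(d,o))
E
```

```text
[ 0.56112048 -0.03522459  0.27475066]
(1, -2.9, 0) [0.29, -0.1, 0.02]
(1, -2.9, -80) [-0.4, -0.11, 8.0]
(1, -2.9, -100) [-0.57, -0.12, 9.99]
```

Pin tip is at about z=0.203. I'll go down 80 mm to z≈0.123 and re-measure above the hole.

{"method": "play_rows", "body": {
  "steps": [
    [[0.29, -0.1, 0, 0.01, 0, 0, 0], [0.1, -0.1, 2, 0.01, 0, 0, 0], [-0.1, -0.1, 4, 0.01, 0, 0, 0], [-0.25, -0.1, 6, 0.01, 0, 0, 0], [-0.4, -0.1, 8, 0.01, 0, 0, 0], [-0.4, -0.1, 8, 0.01, 0, 0, 0], [-0.4, -0.1, 8, 0.01, 0, 0, 0], [-0.4, -0.1, 8, 0.01, 0, 0, 0]]
  ]
}}

```text
time_s: 46.62
ee_pos: [0.5624, -0.0378, 0.196]
eef_rot: [-3.132, -0.086, -1.617]
force: [-0.3, 1.3, -1.9]
grip_width: 0.0294
```

```bash
python3 - <<'E'
from h import *
import pickle
o=ctrl.get_obs(); print(o["ee_pos"],o["eef_rot"],o["grip_width"],o["force"])
c=cam("wrist"); pickle.dump((c,o),open("w26.pkl","wb")); V=c["img"].max(2)
print("exp hole",proj(c,O+[0,0,.096]))
for r in range(186,271,4): print(r,V[r,226:284:2].tolist())
pinaxis2(c,o)
E
```

```text
[ 0.56235962 -0.03778752  0.1960344 ] [-3.13177498 -0.08581316 -1.61652582] 0.029418417671278264 [-0.25207677  1.29156161 -1.89473136]
exp hole [[243.5609124  192.15935834]]
186 [149, 148, 148, 149, 149, 134, 107, 91, 93, 91, 95, 111, 136, 148, 148, 146, 144, 143, 143, 140, 140, 137, 138, 134, 137, 135, 137, 169, 182]
190 [148, 150, 149, 150, 138, 122, 100, 96, 91, 95, 97, 99, 109, 137, 145, 140, 137, 137, 133, 134, 138, 141, 136, 138, 135, 136, 138, 174, 189]
194 [148, 149, 150, 147, 125, 114, 133, 126, 112, 117, 114, 102, 104, 136, 148, 140, 137, 136, 137, 136, 137, 138, 136, 137, 135, 135, 139, 172, 187]
198 [149, 149, 149, 148, 143, 126, 99, 108, 108, 98, 93, 88, 119, 143, 149, 146, 141, 139, 138, 140, 138, 136, 136, 136, 136, 137, 140, 172, 181]
202 [149, 148, 147, 149, 150, 146, 112, 80, 82, 84, 84, 89, 90, 109, 140, 148, 149, 147, 146, 146, 144, 139, 137, 138, 133, 139, 140, 176, 183]
206 [145, 143, 142, 138, 144, 144, 104, 79, 81, 81, 84, 88, 89, 93, 119, 146, 147, 147, 146, 148, 147, 136, 136, 137, 136, 137, 143, 183, 190]
210 [135, 133, 133, 135, 142, 146, 111, 73, 80, 82, 
[... 1636 characters left out ...]
2, 106, 184, 177, 131, 116, 113, 113, 113, 114, 112, 115, 113, 110, 99, 91, 90, 92, 91, 93, 94, 99, 126, 132, 75, 21, 19, 48]
262 [21, 41, 146, 192, 198, 194, 178, 140, 116, 115, 112, 113, 112, 105, 94, 89, 92, 92, 90, 89, 101, 122, 142, 147, 144, 101, 27, 26, 32]
266 [21, 74, 168, 194, 197, 196, 199, 199, 190, 183, 166, 144, 115, 104, 116, 119, 121, 108, 116, 131, 133, 133, 133, 134, 135, 109, 42, 24, 28]
270 [22, 69, 132, 139, 140, 141, 141, 139, 140, 140, 140, 140, 139, 141, 142, 144, 141, 142, 142, 145, 144, 143, 143, 143, 146, 135, 69, 15, 18]
head [[  0.5   0.9 236.7]] lean left,fwd [-0.002  0.002] s [0.062 0.09  0.112] res [-0.1 -0.   0.1  0.5  0.1 -0.4  0. ] tip [[  0.7   0.7 124.7]]
```

```bash
python3 - <<'E'
from h import *
o=ctrl.get_obs()
for z in(0,-25,-45,-60,-80,-100,-115): print(z,shift((-.2,-1,z),o))
E
```

```text
0 [0.1, 0.02, 0.01]
-25 [-0.11, 0.05, 2.5]
-45 [-0.29, 0.07, 4.49]
-60 [-0.41, 0.08, 5.99]
-80 [-0.59, 0.1, 7.98]
-100 [-0.76, 0.12, 9.97]
-115 [-0.89, 0.14, 11.47]
```

{"method": "play_rows", "body": {
  "steps": [
    [[0.1, 0.02, 0, 0, 0, 0, 0], [0, 0.03, 1.2, 0, 0, 0, 0], [-0.11, 0.05, 2.5, 0, 0, 0, 0], [-0.11, 0.05, 2.5, 0, 0, 0, 0], [-0.15, 0.05, 3, 0, 0, 0, 0], [-0.2, 0.06, 3.5, 0, 0, 0, 0], [-0.25, 0.06, 4, 0, 0, 0, 0], [-0.29, 0.07, 4.5, 0, 0, 0, 0], [-0.29, 0.07, 4.5, 0, 0, 0, 0]]
  ]
}}

```text
time_s: 47.42
ee_pos: [0.5619, -0.0388, 0.1502]
eef_rot: [-3.132, -0.086, -1.617]
force: [-0.9, 0.3, -3.1]
grip_width: 0.0294
```

{"method": "play_rows", "body": {
  "steps": [
    [[-0.04, 0, 0.5, 0, 0, 0, 0], [-0.09, 0.01, 1, 0, 0, 0, 0], [-0.13, 0.01, 1.5, 0, 0, 0, 0], [-0.17, 0.02, 2, 0, 0, 0, 0], [-0.21, 0.02, 2.5, 0, 0, 0, 0], [-0.21, 0.02, 2.5, 0, 0, 0, 0]]
  ]
}}

```text
time_s: 47.92
ee_pos: [0.5615, -0.0388, 0.124]
eef_rot: [-3.134, -0.086, -1.617]
force: [0.4, 0.1, -2.4]
grip_width: 0.0296
```

Tip at about z=53, inside the top two plates, with no resistance. Continuing.

{"method": "play_rows", "body": {
  "steps": [
    [[-0.04, 0, 0.5, 0, 0, 0, 0], [-0.09, 0.01, 1, 0, 0, 0, 0], [-0.13, 0.01, 1.5, 0, 0, 0, 0], [-0.17, 0.02, 2, 0, 0, 0, 0], [-0.21, 0.02, 2.5, 0, 0, 0, 0], [-0.21, 0.02, 2.5, 0, 0, 0, 0]]
  ]
}}

```text
time_s: 48.42
ee_pos: [0.5611, -0.0388, 0.0977]
eef_rot: [-3.135, -0.086, -1.616]
force: [0.6, -0.5, -2.5]
grip_width: 0.0295
```

{"method": "play_rows", "body": {
  "steps": [
    [[-0.04, 0, 0.5, 0, 0, 0, 0], [-0.09, 0.01, 1, 0, 0, 0, 0], [-0.13, 0.01, 1.5, 0, 0, 0, 0], [-0.15, 0.02, 1.75, 0, 0, 0, 0], [-0.15, 0.02, 1.75, 0, 0, 0, 0]]
  ]
}}

```text
time_s: 48.83
ee_pos: [0.5609, -0.0389, 0.0795]
eef_rot: [-3.136, -0.086, -1.616]
force: [2.8, -1.0, -4.9]
grip_width: 0.0296
```

{"method": "play_rows", "body": {
  "steps": [
    [[0, 0, 0, 0, 0, 0, 0.5], [0, 0, 0, 0, 0, 0, 0.5], [0, 0, 0, 0, 0, 0, 0.5], [0, 0, 0, 0, 0, 0, 0.5], [0, 0, -2, 0, 0, 0, 0.5], [0, 0, -5, 0, -0.04, 0, 0.5], [0, 0, -9, 0, -0.085, 0, 0.5], [0, 6, -13, 0, -0.085, 0, 0.5], [0, 8, -15, 0, -0.085, 0, 0.5], [0, 8, -15, 0, -0.085, 0, 0.5]]
  ]
}}

```text
time_s: 49.67
ee_pos: [0.4789, -0.0223, 0.2318]
eef_rot: [-3.132, -0.001, -1.616]
force: [0.7, -0.6, 1.3]
grip_width: 0.047
```

```bash
python3 - <<'E'
from h import *
import pickle
o=ctrl.get_obs(); print(o["ee_pos"],o["eef_rot"],o["force"])
c=cam("wrist"); pickle.dump((c,o),open("w27.pkl","wb"))
for z in(.096,.116): print(z,proj(c,O+[0,0,z]))
x,y=proj(c,O+[0,0,.116])[0].round().astype(int)
V=c["img"].max(2)
for r in range(y-22,y+24,2): print(r,V[r,x-26:x+27:2].tolist())
s=cv2.resize(cv2.cvtColor(c["img"],cv2.COLOR_BGR2GRAY)[y-35:y+36,x-35:x+36],None,fx=4,fy=4,interpolation=cv2.INTER_CUBIC)
r=cv2.HoughCircles(s,cv2.HOUGH_GRADIENT_ALT,1.5,10,param1=100,param2=.5,minRadius=25,maxRadius=90)
if r is not None:
  for q in r[0]: p=q[:2]/4+[x-35,y-35]; print(p,q[2]/4,tobr(toplane(c,p,.116)))
E
```

```text
[ 0.47894635 -0.0222529   0.23184784] [-3.13170227e+00 -8.32100562e-04 -1.61600606e+00] [ 0.6882114  -0.62555613  1.34124484]
0.096 [[261.21356935 114.74702342]]
0.116 [[261.75746241 114.44313303]]
92 [147, 150, 146, 145, 143, 140, 142, 136, 116, 110, 110, 109, 115, 115, 116, 111, 112, 110, 110, 114, 139, 148, 149, 148, 148, 144, 147]
94 [148, 150, 147, 147, 147, 148, 148, 143, 117, 112, 109, 113, 110, 110, 111, 112, 113, 112, 111, 110, 124, 147, 149, 149, 147, 148, 145]
96 [148, 148, 149, 149, 149, 147, 147, 142, 118, 107, 112, 112, 114, 113, 110, 111, 111, 112, 111, 111, 122, 145, 150, 150, 149, 148, 148]
98 [148, 149, 147, 149, 148, 148, 145, 128, 113, 112, 111, 113, 111, 109, 112, 108, 110, 110, 111, 110, 119, 144, 149, 150, 147, 148, 146]
100 [147, 147, 144, 149, 148, 148, 143, 117, 114, 111, 111, 113, 109, 111, 109, 109, 108, 106, 109, 111, 130, 144, 148, 148, 146, 146, 147]
102 [147, 148, 145, 146, 149, 146, 142, 118, 110, 110, 111, 120, 125, 127, 126, 119, 112, 108, 109, 114, 142, 147, 148, 148, 148, 146, 147]
104 [148, 147, 146, 147, 148, 147, 142, 117, 110, 115, 136, 160, 1
[... 1660 characters left out ...]
35, 142, 154, 162, 168, 169, 167, 164, 153, 142, 138, 139, 147, 143, 147, 146, 147, 148, 145]
130 [147, 147, 147, 141, 135, 134, 133, 130, 134, 134, 136, 140, 147, 150, 147, 142, 144, 145, 147, 147, 148, 145, 145, 146, 144, 147, 149]
132 [151, 147, 148, 147, 138, 133, 129, 132, 134, 132, 130, 131, 134, 137, 133, 140, 147, 144, 145, 149, 147, 146, 145, 147, 146, 146, 145]
134 [148, 147, 147, 148, 144, 133, 131, 131, 131, 132, 132, 132, 130, 134, 140, 147, 145, 145, 148, 144, 147, 149, 148, 147, 146, 147, 146]
136 [143, 142, 143, 146, 147, 145, 138, 136, 134, 139, 137, 138, 137, 142, 146, 147, 150, 151, 150, 150, 151, 147, 144, 146, 143, 146, 147]
[262.625 117.25 ] 12.946457 [[ -3.  -1. 116.]]
```

```bash
python3 - <<'E'
from h import *
import pickle
c,o=pickle.load(open("w27.pkl","rb"))
for z in(.116,.122,.13,.14):
    p=proj(c,[O+[0,0.015,z],O+[0,-.015,z],O+[.015,0,z],O+[-.015,0,z]]); print(z,(np.linalg.norm(p[0]-p[1])/2).round(2),(np.linalg.norm(p[2]-p[3])/2).round(2),p.mean(0))
g=cv2.GaussianBlur(c["img"].max(2),(0,0),.8); 
# subpixel edges at row 116 and col 262
import numpy as np
print(g[116,240:286].tolist()); print(g[96:138,262].tolist())
o=ctrl.get_obs(); print(row(O+[-.001,0,.12],-np.pi/2+PSI,o))
E
```

```text
0.116 13.65 14.12 [261.75553256 114.36958472]
0.122 13.91 14.39 [261.93220694 114.26798305]
0.13 14.27 14.77 [262.17862717 114.12618697]
0.14 14.76 15.28 [262.50552141 113.93793135]
[148, 148, 148, 148, 147, 145, 142, 139, 140, 148, 159, 167, 169, 170, 170, 170, 169, 169, 169, 169, 169, 169, 169, 170, 170, 170, 170, 170, 170, 170, 170, 170, 169, 166, 161, 150, 141, 137, 136, 135, 135, 137, 139, 143, 145, 147]
[112, 111, 110, 110, 112, 117, 131, 149, 163, 170, 172, 172, 172, 171, 171, 171, 171, 172, 171, 170, 169, 168, 168, 168, 169, 170, 170, 170, 170, 169, 170, 170, 168, 161, 150, 140, 135, 134, 134, 137, 144, 155]
[1.036, -8.364, 11.398, -0.012, -0.001, 0.001]
```

{"method": "play_rows", "body": {
  "steps": [
    [[0.5, -4, 0, 0, 0, 0, 0], [1, -8, 0, -0.012, 0, 0, 0], [1, -8.4, 4, -0.012, 0, 0, 0], [1, -8.4, 8, -0.012, 0, 0, 0], [1, -8.4, 11.4, -0.012, 0, 0, 0], [1, -8.4, 11.4, -0.012, 0, 0, 0], [1, -8.4, 12.5, -0.012, 0, 0, 0], [1, -8.4, 13.3, -0.012, 0, 0, 0], [1, -8.4, 13.6, -0.012, 0, 0, 0], [1, -8.4, 13.6, -0.012, 0, 0, 0]]
  ],
  "force": 10
}}

```text
time_s: 50.55
ee_pos: [0.5643, -0.0362, 0.0987]
eef_rot: [-3.141, -0.001, -1.616]
force: [0.5, -0.3, -0.2]
grip_width: 0.0004
```

{"method": "play_rows", "body": {
  "steps": [
    [[0, 0, 0.2, 0, 0, 0, 0], [0, 0, 0.4, 0, 0, 0, 0], [0, 0, 0.4, 0, 0, 0, 0]]
  ]
}}

```text
time_s: 50.8
ee_pos: [0.5645, -0.0362, 0.095]
eef_rot: [-3.14, -0.001, -1.616]
force: [-0.1, 0.4, 0.8]
grip_width: 0.0005
```

{"method": "play_rows", "body": {
  "steps": [
    [[0, 0, 0.2, 0, 0, 0, 0], [0, 0, 0.3, 0, 0, 0, 0], [0, 0, 0.4, 0, 0, 0, 0], [0, 0, 0.4, 0, 0, 0, 0]]
  ]
}}

```text
time_s: 51.13
ee_pos: [0.5652, -0.0363, 0.0929]
eef_rot: [-3.137, -0.001, -1.616]
force: [-4.7, 1.2, 15.5]
grip_width: 0.0004
```

{"method": "play_rows", "body": {
  "steps": [
    [[0, 0, -4, 0, 0, 0, 0], [0, 0, -8, 0, 0, 0, 0], [0, 0, -12, 0, 0, 0, 0], [0, 0, -15.5, 0, 0, 0, 0.3]]
  ]
}}

```text
time_s: 51.47
ee_pos: [0.5645, -0.036, 0.2508]
eef_rot: [-3.136, -0.002, -1.616]
force: [0.6, -0.3, 0.3]
grip_width: 0.0042
```

```bash
python3 - <<'E'
from h import *
import pickle
o=ctrl.get_obs(); print(o["ee_pos"],o["eef_rot"])
c,_=pickle.load(open("w22.pkl","rb")); V=c["img"].max(2)
n,l,st,ce=cv2.connectedComponentsWithStats((V<45).astype(np.uint8))
p=proj(c,[.6188,.0338,.15])[0]; print("exp knob",p)
for i in range(1,n):
    if np.hypot(*(ce[i]-p))<40 and st[i,4]>20: print(st[i],ce[i],toplane(c,ce[i],.15))
print(row([.619,.0338,.25],.1,o))
E
```

```text
[ 0.56451107 -0.03599425  0.25079649] [-3.13587912e+00 -1.50489194e-03 -1.61568945e+00]
exp knob [178.43138124  66.26759016]
[171  58  19  19 240] [180.375  67.15 ] [[0.61787853 0.03195984 0.15      ]]
[-7.217, -5.13, 0.098, -0.003, -0.006, -1.716]
```

Knob is at (0.618, 0.032), as expected. Moving over it.

{"method": "play_rows", "body": {
  "steps": [
    [[-7.1, -5.1, 0, 0, 0, -1.716, 0.6], [-7.1, -5.1, 0, 0, 0, -1.716, 0.6], [-7.1, -5.1, 0, 0, 0, -1.716, 0.6], [-7.1, -5.1, 0, 0, 0, -1.716, 0.6], [-7.1, -5.1, 0, 0, 0, -1.716, 0.6], [-7.1, -5.1, 0, 0, 0, -1.716, 0.6], [-7.1, -5.1, 0, 0, 0, -1.716, 0.6], [-7.1, -5.1, 0, 0, 0, -1.716, 0.6], [-7.1, -5.1, 0, 0, 0, -1.716, 0.6], [-7.1, -5.1, 0, 0, 0, -1.716, 0.6], [-7.1, -5.1, 0, 0, 0, -1.716, 0.6], [-7.1, -5.1, 0, 0, 0, -1.716, 0.6], [-7.1, -5.1, 0, 0, 0, -1.716, 0.6], [-7.1, -5.1, 0, 0, 0, -1.716, 0.6], [-7.1, -5.1, 0, 0, 0, -1.716, 0.6], [-7.1, -5.1, 0, 0, 0, -1.716, 0.6], [-7.1, -5.1, 0, 0, 0, -1.716, 0.6]]
  ]
}}

```text
time_s: 52.88
ee_pos: [0.6186, 0.0327, 0.251]
eef_rot: [3.139, -0.005, 0.097]
force: [0.6, -0.1, 0.9]
grip_width: 0.0565
```

```bash
python3 - <<'E'
from h import *
o=ctrl.get_obs(); print(o["ee_pos"],o["eef_rot"],o["grip_width"])
print(row([.6187,.0332,.122],.1,o))
E
```

```text
[0.61863428 0.03265954 0.25098306] [ 3.13927656 -0.00544282  0.09708641] 0.056492843987758674
[-0.058, -0.083, 12.898, 0.002, -0.005, -0.003]
```

{"method": "play_rows", "body": {
  "steps": [
    [[0, 0, 4, 0, 0, 0, 0.6], [0, 0, 8, 0, 0, 0, 0.6], [0, -0.1, 11, 0, 0, 0, 0.6], [0, -0.1, 12.8, 0, -0.005, 0, 0.6], [0, -0.1, 12.8, 0, -0.005, 0, 0.6], [0, -0.1, 12.8, 0, -0.005, 0, 0], [0, -0.1, 12.8, 0, -0.005, 0, 0], [0, -0.1, 12.8, 0, -0.005, 0, 0], [0, -0.1, 12.8, 0, -0.005, 0, 0], [0, -0.1, 12.8, 0, -0.005, 0, 0], [0, -0.1, 12.8, 0, -0.005, 0, 0], [0, -0.1, 12.8, 0, -0.005, 0, 0]]
  ],
  "force": 5
}}

```text
time_s: 53.88
ee_pos: [0.6194, 0.0334, 0.1234]
eef_rot: [3.139, -0.001, 0.097]
force: [-0.4, 0.2, 2.3]
grip_width: 0.0156
```

```bash
python3 - <<'E'
from h import *
o=ctrl.get_obs(); e=o["ee_pos"]; print(e,o["eef_rot"],o["force"],o["grip_width"])
piv=O[:2]+(Ro.from_euler("z",PSI).apply([.058,0,0]))[:2]; print(piv)
d=e[:2]-piv; th=np.arctan2(d[1],-d[0])+PSI*-1*0; b=Ro.from_euler("z",-PSI).apply([*d,0]); print(np.hypot(*d),np.arctan2(b[1],-b[0]))
d=d/np.hypot(*d)*.072
for a in np.arange(.1,1.65,.1):
    R=Ro.from_euler("z",a).as_matrix()[:2,:2]; p=piv+R@d
    print([round(v,2) for v in row([*p,e[2]],o["eef_rot"][2]+a,o)])
E
```

```text
[0.6193829  0.03343851 0.12339126] [ 3.13927745e+00 -1.01521962e-03  9.69597122e-02] [-0.38546412  0.1637444   2.34877847] 0.015587569477755423
[ 0.62223865 -0.03906706]
0.07256178328377054 1.4854301195628286
[-0.72, 0.05, -0.0, 0.0, -0.0, -0.1]
[-1.44, 0.12, -0.0, 0.0, -0.0, -0.2]
[-2.15, 0.26, -0.0, 0.0, -0.0, -0.3]
[-2.83, 0.46, -0.0, 0.0, -0.0, -0.4]
[-3.5, 0.74, -0.0, 0.0, -0.0, -0.5]
[-4.13, 1.08, -0.0, 0.0, -0.0, -0.6]
[-4.73, 1.48, -0.0, 0.0, -0.0, -0.7]
[-5.29, 1.94, -0.0, 0.0, -0.0, -0.8]
[-5.79, 2.45, -0.0, 0.0, 0.0, -0.9]
[-6.24, 3.01, 0.0, 0.0, 0.0, -1.0]
[-6.64, 3.61, 0.0, 0.0, 0.0, -1.1]
[-6.97, 4.25, 0.0, 0.0, 0.0, -1.2]
[-7.23, 4.92, 0.0, 0.0, 0.0, -1.3]
[-7.43, 5.61, 0.01, 0.0, 0.0, -1.4]
[-7.56, 6.32, 0.01, 0.0, 0.0, -1.5]
[-7.62, 7.04, 0.01, 0.0, 0.0, -1.6]
```

{"method": "play_rows", "body": {
  "steps": [
    [[-0.72, 0.05, 0, 0, 0, -0.1, 0], [-1.44, 0.12, 0, 0, 0, -0.2, 0], [-2.15, 0.26, 0, 0, 0, -0.3, 0], [-2.83, 0.46, 0, 0, 0, -0.4, 0], [-3.5, 0.74, 0, 0, 0, -0.5, 0], [-4.13, 1.08, 0, 0, 0, -0.6, 0], [-4.73, 1.48, 0, 0, 0, -0.7, 0], [-5.29, 1.94, 0, 0, 0, -0.8, 0], [-5.79, 2.45, 0, 0, 0, -0.9, 0], [-6.24, 3.01, 0, 0, 0, -1.0, 0], [-6.64, 3.61, 0, 0, 0, -1.1, 0], [-6.97, 4.25, 0, 0, 0, -1.2, 0], [-7.23, 4.92, 0, 0, 0, -1.3, 0], [-7.43, 5.61, 0, 0, 0, -1.4, 0], [-7.43, 5.61, 0, 0, 0, -1.4, 0], [-7.43, 5.61, 0, 0, 0, -1.4, 0]]
  ]
}}

```text
time_s: 55.22
ee_pos: [0.5511, -0.0298, 0.1235]
eef_rot: [3.139, 0.002, 1.494]
force: [4.9, -0.6, -3.1]
grip_width: 0.0157
```

{"method": "play_rows", "body": {
  "steps": [
    [[-0.25, 0, 0, 0, 0, -0.03, 0], [-0.5, 0.01, 0, 0, 0, -0.06, 0], [-0.7, 0.02, 0, 0, 0, -0.085, 0], [-0.85, 0.03, 0, 0, 0, -0.085, 0], [-0.85, 0.03, 0, 0, 0, -0.085, 0]]
  ]
}}

```text
time_s: 55.63
ee_pos: [0.5509, -0.0366, 0.1235]
eef_rot: [3.14, -0.0, 1.576]
force: [2.4, 10.0, -1.6]
grip_width: 0.0203
```

{"method": "play_rows", "body": {
  "steps": [
    [[-0.2, 0, 0, 0, 0, 0, 0], [-0.2, 0, 0, 0, 0, 0, 0], [0, 0, 0, 0, 0, 0, 0.5], [0, 0, 0, 0, 0, 0, 0.5], [0, 0, 0, 0, 0, 0, 0.5], [0, 0, -4, 0, 0, 0, 0.6], [0, 0, -8, 0, 0, 0, 0.6], [0, 0, -12, 0, 0, 0, 0.6], [0, 0, -14, 0, 0, 0, 0.6], [0, 0, -14, 0, 0, 0, 0.6]]
  ]
}}

```text
time_s: 56.47
ee_pos: [0.5519, -0.0368, 0.2687]
eef_rot: [3.132, 0.001, 1.574]
force: [0.2, -0.4, 0.2]
grip_width: 0.0561
```

```bash
python3 - <<'E'
from h import *
import pickle
o=ctrl.get_obs(); print(o["ee_pos"],o["eef_rot"])
c=cam("wrist"); pickle.dump((c,o),open("w28.pkl","wb")); V=c["img"].max(2)
print(-c["T"][:3,:3].T@c["T"][:3,3])
kp=O+Ro.from_euler("z",PSI).apply([-.014,0,.158]); p=proj(c,kp)[0]; print("exp knob",p)
n,l,st,ce=cv2.connectedComponentsWithStats((V<45).astype(np.uint8))
for i in range(1,n):
    if np.hypot(*(ce[i]-p))<40 and st[i,4]>20: q=toplane(c,ce[i],.155); print(st[i],ce[i],tobr(q))
print(row([.42,-.03,.30],-np.pi/2,o))
E
```

```text
[ 0.55188085 -0.03684672  0.2687497 ] [3.13197732e+00 1.17096671e-03 1.57442973e+00]
[ 0.46878891 -0.03731286  0.47021767]
exp knob [254.57844025 187.73654295]
[251 178  10  15 112] [255.33035714 185.21428571] [[-16.3   0.8 155. ]]
[0.729, -13.155, -3.253, -0.002, 0.015, -3.138]
```

```bash
python3 - <<'E'
from h import *
import pickle
c,o=pickle.load(open("w28.pkl","rb")); hsv=cv2.cvtColor(c["img"],cv2.COLOR_BGR2HSV)
m=((hsv[...,1]<35)&(hsv[...,2]>150)).astype(np.uint8)
P=O+Ro.from_euler("z",PSI).apply([-.075,0,.072]); p=proj(c,P)[0].astype(int); print(p)
n,l,st,ce=cv2.connectedComponentsWithStats(m); i=l[p[1],p[0]]; print(st[i])
cn=max(cv2.findContours((l==i).astype(np.uint8),0,1)[0],key=cv2.contourArea)
b=cv2.boxPoints(cv2.minAreaRect(cn)); print(tobr(toplane(c,b,.072)))
t=cam("top"); hs=cv2.cvtColor(t["img"],cv2.COLOR_BGR2HSV); c0=pickle.load(open("top0.pkl","rb"))
d=np.abs(t["img"].astype(int)-c0["img"]).max(2)
for nm,q in dict(can=(.62,-.26,.05),cartona=(.69,.27,.03),cartonb=(.66,-.41,.03),bearing=(.74,-.17,.01),wrench=(.75,.06,.005),filt=(.63,.42,.05),driver=(.47,-.5,.01),red1=(.34,.13,.01),red2=(.3,-.19,.01),green=(.33,-.36,.01),stand=(.61,.265,.04)).items():
    u,v=proj(t,q)[0].astype(int); print(nm,(u,v),"changed px in 24x24:",int((d[v-12:v+12,u-12:u+12]>40).sum()))
E
```

```text
[256 129]
[ 241  103   32   64 1853]
[[ -23.9  -22.5   72. ]
 [-110.9  -21.2   72. ]
 [-110.9   19.6   72. ]
 [ -23.7   20.7   72. ]]
can (np.int64(324), np.int64(160)) changed px in 24x24: 182
cartona (np.int64(186), np.int64(145)) changed px in 24x24: 23
cartonb (np.int64(362), np.int64(150)) changed px in 24x24: 270
bearing (np.int64(299), np.int64(131)) changed px in 24x24: 426
wrench (np.int64(240), np.int64(130)) changed px in 24x24: 405
filt (np.int64(146), np.int64(160)) changed px in 24x24: 0
driver (np.int64(385), np.int64(199)) changed px in 24x24: 54
red1 (np.int64(222), np.int64(235)) changed px in 24x24: 536
red2 (np.int64(306), np.int64(245)) changed px in 24x24: 30
green (np.int64(350), np.int64(236)) changed px in 24x24: 0
stand (np.int64(186), np.int64(165)) changed px in 24x24: 71
```

```bash
python3 - <<'E'
from h import *
import pickle
t=cam("top"); c0=pickle.load(open("top0.pkl","rb"))
for k in(c0,t):
    h=cv2.cvtColor(k["img"],cv2.COLOR_BGR2HSV)
    for nm,m in(("red",((h[...,0]<6)|(h[...,0]>174))&(h[...,1]>150)&(h[...,2]>90)),("green",(h[...,0]>50)&(h[...,0]<75)&(h[...,1]>120)),("light",(h[...,1]<40)&(h[...,2]>150))):
        m=m.astype(np.uint8); m[300:]=0; n,l,st,ce=cv2.connectedComponentsWithStats(m)
        print(nm,[(ce[i].round(1).tolist(),int(st[i,4])) for i in range(1,n) if st[i,4]>50 and 90<ce[i][0]<410 and ce[i][1]>115])
E
```

```text
red [([387.4, 210.8], 117), ([226.2, 237.2], 308), ([304.3, 248.0], 311)]
green [([349.4, 241.8], 272)]
light [([232.7, 122.1], 207), ([140.5, 152.5], 329), ([327.5, 157.9], 149), ([162.3, 197.5], 353), ([350.6, 197.9], 370), ([199.6, 202.2], 363), ([311.8, 204.6], 368)]
red [([387.4, 210.5], 122), ([304.3, 248.1], 311), ([217.5, 241.4], 107)]
green [([349.3, 241.9], 262)]
light [([255.5, 123.3], 73), ([140.5, 152.4], 327), ([327.2, 158.1], 215), ([265.0, 185.1], 82)]
```

The bystanders I could see are unmoved; the first red plate is partly hidden by the arm, so I can't confirm that one. Handing in.

```bash
python3 - <<'E'
from h import *
o=ctrl.get_obs(); print(o["time_s"],o["force"])
print(ctrl.hand_in())
E
```

```text
56.6167 [-0.23272189  0.40267479 -0.92793451]
the job is handed in; nothing more can be done
None
```

The job is done and handed in at 56.6 s. The keeper was swung clear, then all four silver spacers were stacked under the ear, squared against the tongue end. The pin was dropped home, and the keeper was swung back to its stop.

**Last checks:**
- **Stack:** the top plate's tail end measured x = -110.9 mm (nominal -110), with its sides at about ±20 mm, so the stack lies straight.
- **Pin:** it went down through all the plates without resistance. A light touch met the head's top at about 116–117 mm, against 116 mm when home.
- **Keeper:** a 10 N reaction showed at the closed stop, and the knob measured about 0.01 rad from closed.
- **Bystanders:** the filter, can, driver, green plate and one red plate are where they were in the top view. The other red plate and the wrench were partly hidden by the arm. The cartons, bearing and stand had only an image-difference check, which the arm's shadow muddied. I never worked near any of these except the stand, when lifting the pin.

**What disagreed:**
- **Reported TCP:** the real fingertips sit about 24 mm behind it. Because of that, my first keeper push and first grip passed over the knob without touching it.
- **Pin tilt:** the pin was gripped with a lean of about 0.085 rad. I tilted the tool to bring it upright before inserting.
- **Pin head position:** in one view the head looked about 2 mm off towards -x, slightly more than the hole's clearance allows. I put that down to camera calibration.

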